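# Roll the labels down, stand the bottles to set, wind the timer

### The job

The bottles on the rolling board have labels that are only tacked on. Roll every bottle along its foam lane, without letting it slide, to the stop at the far end, so that it turns about three quarters of a turn, its label is pressed down on the way and ends up facing you; leave them all lying there until the last one is done. Then stand every bottle upright on the bare metal plate with its label to the front, and last of all wind the timer's key fully, clockwise as far as it goes; leave the other things on the table where they are.

Things in the scene. Friction and masses are not known exactly. Their poses are not given: they have to be found in the camera images.
- board: rolling board, fixed, 270 x 494 mm wooden base with three foam lanes side by side (162 mm apart along its y), grippy foam surface 14 mm above the table. Origin: centre of its underside; x runs along the lanes from the start bar near the robot to the stops, y to the left, z up. A start bar (top 28 mm above the table) bounds the lanes at x = -129 to -117 mm
- board_stop (a point): on the middle lane's foam, in the plane of the stops' rubber faces (board x = +85.5 mm). One stop block per lane: from 56.5 mm right to 3.5 mm left of the lane's middle, 42 mm high above the foam, 25 mm deep; nothing beside it at the cap end. A bottle at its stop has its axis 29 mm before this plane, 29 mm above the foam
- lane_left (a point): on the foam, middle of the left lane (board y = +162 mm). Guide rails, 8 mm thick, top 34 mm above the table, part and bound the lanes, 81 mm to either side of each lane's middle
- lane_mid (a point): on the foam, middle of the middle lane (board y = 0). Behind the board stands a hand press whose lever leans out over it: its ball ends at world x = 0.68, y = -0.12, 0.49 to 0.54 m up, its head begins at x = 0.79, 0.2 m up; keep the arm clear of both
- lane_right (a point): on the foam, middle of the right lane (board y = -162 mm)
- bottle_left: amber bottle, gold cap, paper label; at first in the left lane, label up, cap to the left; may be absent. 143 mm long, 0.25 to 0.5 kg; body 58 mm across up to 90 mm from the base, then a tapering shoulder; cap 31 mm across, 125 to 143 mm from the base. Origin: centre of the base. Own z runs from base to cap; the label faces own -x
- bottle_mid: amber bottle, gold cap, paper label; at first in the middle lane, label up, cap to the left; may be absent. 143 mm long, 0.25 to 0.5 kg; body 58 mm across up to 90 mm from the base, then a tapering shoulder; cap 31 mm across, 125 to 143 mm from the base. Origin: centre of the base. Own z runs from base to cap; the label faces own -x
- bottle_right: amber bottle, gold cap, paper label; at first in the right lane, label up, cap to the left; may be absent. 143 mm long, 0.25 to 0.5 kg; body 58 mm across up to 90 mm from the base, then a tapering shoulder; cap 31 mm across, 125 to 143 mm from the base. Origin: centre of the base. Own z runs from base to cap; the label faces own -x
- plate: bare aluminium setting plate, fixed, 300 mm along its x by 150 mm along its y, 6 mm thick, slick; its left long edge is folded up into a fence 80 mm high and 4 mm thick (y = +71 to +75 mm). Origin: centre of its underside; x away from the robot, y to the left. Its front is the short edge at -x, nearest the robot.
- plate_front (a point): middle of the plate's front edge, on its upper face, 150 mm before its origin
- timer: round white wind-up timer, fixed, 94 mm across, 36 mm high, dial upward. Origin: centre of its underside
- timer_key (a joint): winding of the key, rad: 0 run down, grows clockwise seen from above, stop at 3.8 (fully wound); 0 to 0.5 at the start. The ratchet holds it where it is left. Takes 0.08 to 0.15 N m, more as the spring tightens; several partial turns are needed
- key_grip (a point): middle of the brass wing key, on the timer's axis, 60.5 mm above the table: an upright wing 50 mm wide along this point's x, 6 to 8 mm thick along its y, from 47 to 74 mm above the table; dial beneath it at 37 mm. Turns with the key
- salve: bystander: small amber salve jar with gold lid, 43 mm across, 44 mm high, origin at its underside
- tape: bystander: roll of brown tape lying flat, 94 mm across, 24 mm high, origin at its underside
- balm: bystander: amber balm jar with gold lid, 59 mm across, 66 mm high, origin at its underside

How it is judged:
By the outcome, as a careful person would: the job done as asked, in the order asked, and still so for the second after the job is handed in, with the robot touching nothing.
Of bottle_left, bottle_mid, bottle_right only 2 to 3 are there at a start; the rules pass over those that are not, and their reading is None.
At some moment in a run one of bottle_left, bottle_mid, bottle_right may be knocked a few centimetres aside while the robot is not near it.
Once in a run the grip may slacken for a moment while it holds something.
It also fails if it takes over 210 s, if anything falls off the work surface, if the arm or the gripper's body presses on something with over 40 N, if the wrist force passes 120 N, or if a joint passes its speed limit or range.

### The arm

A 6-joint arm with a two-finger parallel gripper is mounted at the origin on a cart in front of the work surface, level with it; the furniture and walls round the work are solid. World frame = base frame: x ahead of the robot, y to its left, z up, the work surface at z = 0. Lengths are in m, angles in rad, forces in N, time in s.
With the tool pointing down it reaches from about 0.275 to 1 m from the base axis. Payload 8.4 kg.
Tool frame: the origin (TCP) lies at the very end of the fingers, on their centre line; the grasp point (between the pads) lies 19 mm behind it; z points along the fingers, y is the line along which they close (so a half turn about z gives the same grasp; the last joint's range is limited). The gripper opens to 85 mm and grips with 20 to 120 N. Pads are 22 mm wide; open, the fingers measure 114 mm over their backs; the gripper's body (76 mm by 85 mm) begins 54 mm behind the grasp point. The pads swing forward as they close: fully open they stand 13 mm farther back than shut.
Start: joints at [-1.15, 0.353, 1.633, -0, 1.155, -0.002], TCP at [0.256, -0.57, 0.231] pointing down, gripper open.
Joint ranges: [-2.63, 2.63], [-0.92, 2.1], [0.06, 2.66], [-1.3, 4.44], [0, 2.69], [-3.02, 3.02]. Speed limits (rad/s): [2.22, 2.22, 2.79, 3.14, 3.14, 3.14].

### API

Orientations are given as a unit quaternion [x, y, z, w].
In Python, from station import arm gives the robot as it stands. The module is installed in compiled form; this text tells all that it offers.
- The arm moves only by the tool apply_moves, never from a script. Its argument "moves" is a list of rows, each an object with "claw": the opening, from 0 (shut) to 1 (fully open); "offset": the shift along the tool's x, y, z in m, a list of three; "turn": the turn, a rotation vector about the tool's x, y, z in degrees, a list of three. In form: [{"claw": claw, "offset": [x, y, z], "turn": [ax, ay, az]}, ...]. A call has 1 to 5 rows; each row is the pose to reach, as a shift and turn from the pose commanded when the call began, along the tool's axes at that moment; what a row does not reach only later rows make up. A row lasts 1/8 s, in which the tool goes at most 62.5 mm and 10.7 degrees, less where a joint would pass 70% of its speed; a pose out of reach is approached as far as the arm can. A call with a gripper value outside its range is refused whole. The fingers move at their own pace and stop on an object; "squeeze" is the grip in N (left out, the last holds). Time passes only in rows, so rows that repeat a pose let the fingers close. It gives the time, the measured TCP pose, the force, the opening and the grip force at its end, in the units of the state.
- arm.read_state(): the state, without advancing time (a new reading comes with each control period).
- arm.snapshot(name): name is "scene" or "top" or "wrist"; returns the picture (384x512x3 uint8, red, green, blue); there is no depth.
- arm.camera_model(name): a dict with "fx", "fy", "cx", "cy" (pixels), "world_from_camera" (4x4, takes a point from camera to world coordinates); the wrist camera has in their place "mount" (4x4, takes a point from camera to tool coordinates, whose origin is the TCP and whose axes are the flange's). Camera axes: x right, y down, z forward; pixel columns grow to the right and rows downward; lengths in m; the calibration is good to about 2 mm. A picture is of the moment at which its call begins: read the wrist's pose just before it. camera_model takes no time and is no camera call.
- arm.finish_job(): hands the job in; it is judged then, once.
Trained networks look in the newest picture that a camera, given by its name, has taken for a name from the list of things; names that differ only in an ending like _2 or _b are one class to them, and where a whole thing is asked for, a point or a joint stands for the part that bears it (a point fixed in the world has none). Each returns a list of dicts, best first, with "conf" (0 to 1); they miss things now and then, are a little off and sometimes report something else, mostly with a low value. They report only what shows in the picture. A call takes as long as a camera call.
- arm.look_for(camera, thing): "bbox" ([centre column, centre row, width, height] as shares, 0 to 1, of the picture: columns of its width, rows of its height, round what is visible of it).
- arm.trace(camera, thing): "region" (384x512 bool, what is visible of it) and "bbox" ([centre column, centre row, width, height] as shares, 0 to 1, of the picture: columns of its width, rows of its height, round what is visible of it).
- arm.pinpoint(camera, thing): "position" ([column, row] as shares, 0 to 1, of the picture: columns of its width, rows of its height: a listed point, or the origin of a listed thing).
The state is a dict: "time_s": time; "qpos": joint angles; "qd": joint speeds; "effort": joint torques, N m; "tool_pos": TCP position; "eef_rot": TCP orientation; "contact_force": force on the tool from outside, world axes, zero at the start; "wrist_torque": the same for the moment, N m; "finger_gap": finger opening in m; "grasp_force": force on a finger pad.
Only numpy, scipy, OpenCV 4.12 (cv2) and the standard library are available. Lean on these libraries where they do the work, as an engineer would, in place of code of your own. Each camera call takes 0.05 s, during which the arm holds its last target. There are 200 camera calls.

## Working session

There is one attempt and no reset: what is moved stays moved. The work goes in short steps, Python scripts to look and compute and a tool call to move; the robot and the scene stay as the last step left them, time stands still between calls to the robot, and variables do not carry over. Pictures are saved under pics/ and viewed, at most 14 in all, crops included, and the job is handed in when it is done.

Besides the shell and the picture viewer there is one more tool, called after "Request:" as a command line: name --argument value ..., lists and objects as JSON in quotes. apply_moves: Moves the arm, as the interface text tells. Its arguments: {"type":"object","properties":{"moves":{"type":"array","items":{"type":"object","properties":{"claw":{"type":"number"},"offset":{"type":"array","items":{"type":"number"}},"turn":{"type":"array","items":{"type":"number"}}}}},"squeeze":{"type":"number"}},"required":["moves"]}

```bash
mkdir -p pics; ls
cat > h.py <<'E'
import numpy as np, cv2
from scipy.spatial.transform import Rotation as R
from station import arm
def cam(n):
    m=arm.camera_model(n)
    if 'world_from_camera' in m: return m,np.array(m['world_from_camera'])
    s=arm.read_state(); T=np.eye(4); T[:3,:3]=R.from_quat(s['eef_rot']).as_matrix(); T[:3,3]=s['tool_pos']
    return m,T@np.array(m['mount'])
def ray(n,u,v,z,c=None):
    m,T=c or cam(n)
    d=T[:3,:3]@np.array([(u-m['cx'])/m['fx'],(v-m['cy'])/m['fy'],1.]); o=T[:3,3]
    return o+d*(z-o[2])/d[2]
def proj(n,p,c=None):
    m,T=c or cam(n); q=np.linalg.inv(T)@np.r_[p,1]
    return np.array([m['fx']*q[0]/q[2]+m['cx'],m['fy']*q[1]/q[2]+m['cy']])
def snap(n,f=None):
    c=cam(n); im=arm.snapshot(n)
    if f: cv2.imwrite('pics/'+f,im[:,:,::-1])
    return c,im
def pin(n,t,z,c=None):
    r=arm.pinpoint(n,t)
    return [(round(d['conf'],2),ray(n,d['position'][0]*512,d['position'][1]*384,z,c).round(4)) for d in r[:3]]
def st():
    s=arm.read_state(); print('t',s['time_s'],'tcp',np.round(s['tool_pos'],4),'q',np.round(s['eef_rot'],4),'F',np.round(s['contact_force'],1),'gap',round(s['finger_gap'],4),'gf',np.round(s['grasp_force'],1),'j',np.round(s['qpos'],2)); return s
def rel(p,rotm=None):
    "offset in current tool frame to go to world p (and turn)"
    s=arm.read_state(); Rt=R.from_quat(s['eef_rot']); o=Rt.inv().apply(np.array(p)-s['tool_pos'])
    t=(Rt.inv()*R.from_matrix(rotm)).as_rotvec(degrees=True) if rotm is not None else np.zeros(3)
    print('offset',o.round(4),'turn',t.round(2)); return o,t
E
python3 - <<'E'
from h import *
c,_=snap('top','top0.png'); 
for t,z in [('board',0),('board_stop',.014),('lane_left',.014),('lane_mid',.014),('lane_right',.014),('bottle_left',.043),('bottle_mid',.043),('bottle_right',.043),('plate',0),('plate_front',.006),('timer',0),('key_grip',.0605),('salve',0),('tape',0),('balm',0)]:
    print(t,pin('top',t,z,c))
snap('scene','scene0.png')
print(c[1].round(3),c[0]['fx'])
print({k:v for k,v in arm.camera_model('wrist').items()})
st()
E
```

```text
pics
board [(0.67, array([ 0.507 , -0.0353,  0.    ])), (0.5, array([ 0.4515, -0.3946,  0.    ]))]
board_stop [(0.81, array([ 0.5846, -0.0326,  0.014 ])), (0.71, array([ 0.4152, -0.2648,  0.014 ]))]
lane_left [(0.87, array([0.5024, 0.1426, 0.014 ])), (0.39, array([ 0.4591, -0.3987,  0.014 ]))]
lane_mid [(0.91, array([ 0.4986, -0.0224,  0.014 ])), (0.6, array([ 0.4063, -0.2559,  0.014 ]))]
lane_right [(0.96, array([ 0.4873, -0.1935,  0.014 ])), (0.74, array([ 0.4595, -0.4157,  0.014 ]))]
bottle_left [(0.36, array([ 0.5842, -0.0346,  0.043 ]))]
bottle_mid [(0.79, array([ 0.4181, -0.1166,  0.043 ]))]
bottle_right [(0.87, array([ 0.4089, -0.2552,  0.043 ]))]
plate []
plate_front [(0.69, array([0.3437, 0.3373, 0.006 ]))]
timer [(0.97, array([ 0.4515, -0.4028,  0.    ])), (0.59, array([ 0.4144, -0.5786,  0.    ]))]
key_grip [(0.6, array([ 0.4531, -0.4111,  0.0605]))]
salve [(0.43, array([ 0.4252, -0.5798,  0.    ]))]
tape [(0.68, array([0.7341, 0.0839, 0.    ]))]
balm [(0.75, array([ 0.4869, -0.5641,  0.    ]))]
[[-0.002 -0.991  0.136  0.377]
 [-1.     0.003  0.011 -0.127]
 [-0.012 -0.136 -0.991  1.367]
 [ 0.     0.     0.     1.   ]] 400.8804831344757
{'fx': 296.6436534600828, 'fy': 296.6436534600828, 'cx': 252.76933010795364, 'cy': 190.8136229613923, 'mount': array([[-5.01306102e-04, -9.65754768e-01, -2.59456116e-01,
         6.57255068e-02],
       [ 9.99999856e-01, -5.34342841e-04,  5.68038914e-05,
         1.24372496e-03],
       [-1.93497147e-04, -2.59456050e-01,  9.65754897e-01,
        -1.42032070e-01],
       [ 0.00000000e+00,  0.00000000e+00,  0.00000000e+00,
         1.00000000e+00]])}
t 0.85 tcp [ 0.2564 -0.57    0.2313] q [0.9777 0.2098 0.     0.    ] F [-0.7 -0.2  0.4] gap 0.0854 gf 0.0 j [-1.15  0.35  1.63  0.    1.16 -0.  ]
```

View pics/top0.png

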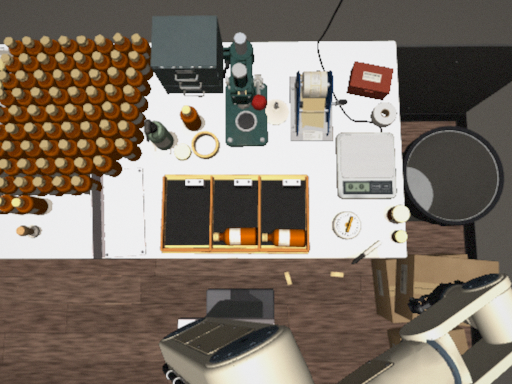

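View pics/scene0.png

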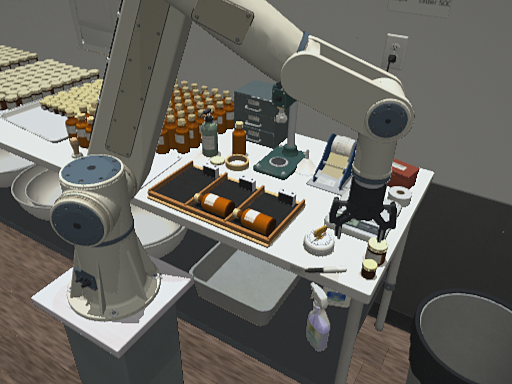

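```bash
cat >> h.py <<'E'
def rot(yaw,ty=0,tx=0):
    "tool down with tool x at world yaw (deg); then world-Y tilt ty, world-X tilt tx (deg)"
    return (R.from_euler('x',tx,degrees=True)*R.from_euler('y',ty,degrees=True)*R.from_euler('z',yaw,degrees=True)*R.from_euler('x',180,degrees=True)).as_matrix()
E
python3 - <<'E'
from h import *
rel([.40,-.12,.33],rot(0))
E
```

```text
offset [ 0.3155 -0.3514 -0.0987] turn [ 0.   -0.   24.22]
```

Request:
apply_moves --moves '[{"claw": 1,"offset": [0.03,-0.035,-0.05],"turn": [0,0,5]},{"claw": 1,"offset": [0.08,-0.08,-0.08],"turn": [0,0,10]},{"claw": 1,"offset": [0.12,-0.13,-0.099],"turn": [0,0,15]},{"claw": 0.5,"offset": [0.16,-0.175,-0.099],"turn": [0,0,20]},{"claw": 0.5,"offset": [0.2,-0.22,-0.099],"turn": [0,0,24.2]}]'

```text
time_s: 1.48
tool_pos: [0.3446, -0.2998, 0.3308]
eef_rot: [1.0, -0.001, 0.001, 0.001]
contact_force: [1.6, 0.7, 0.0]
finger_gap: 0.0515
grasp_force: 0.0
```

Run:
```python
from h import *
st(); rel([.40,-.12,.33],rot(0))
```

```text
t 1.475 tcp [ 0.3446 -0.2998  0.3308] q [ 1.0e+00 -1.4e-03  7.0e-04  5.0e-04] F [1.6 0.7 0. ] gap 0.0515 gf 0.0 j [-0.72 -0.01  1.85  0.    1.3   0.85]
offset [ 0.0549 -0.18    0.0007] turn [ 0.06 -0.09 -0.16]
```

Request:
apply_moves --moves '[{"claw": 0.5,"offset": [0.02,-0.05,0],"turn": [0,0,0]},{"claw": 0.5,"offset": [0.04,-0.1,0],"turn": [0,0,0]},{"claw": 0.5,"offset": [0.05,-0.15,0],"turn": [0,0,0]},{"claw": 0.5,"offset": [0.055,-0.18,0],"turn": [0,0,0]},{"claw": 0.5,"offset": [0.055,-0.18,0],"turn": [0,0,0]}]'

```text
time_s: 2.1
tool_pos: [0.3993, -0.1198, 0.3302]
eef_rot: [1.0, 0.002, 0.0, -0.0]
contact_force: [-0.3, -0.2, 0.3]
finger_gap: 0.0425
grasp_force: 0.0
```

Run:
```python
from h import *
st()
c,_=snap('wrist','w1.png')
for t,z in [('board',0),('board_stop',.014),('lane_left',.014),('lane_mid',.014),('lane_right',.014),('bottle_mid',.043),('bottle_right',.043),('plate_front',.006),('timer',0),('key_grip',.0605)]:
    print(t,pin('wrist',t,z,c))
np.save('w1.npy',c[1])
```

```text
t 2.1 tcp [ 0.3993 -0.1198  0.3302] q [ 1.0e+00  1.8e-03  3.0e-04 -1.0e-04] F [-0.3 -0.2  0.3] gap 0.0425 gf 0.0 j [-0.3  -0.08  1.92  0.    1.3   1.27]
board [(0.83, array([ 0.4994, -0.0335,  0.    ]))]
board_stop [(0.7, array([ 0.5827, -0.034 ,  0.014 ]))]
lane_left [(0.95, array([0.5002, 0.1285, 0.014 ]))]
lane_mid [(0.95, array([ 0.5007, -0.0341,  0.014 ]))]
lane_right [(0.83, array([ 0.4996, -0.1926,  0.014 ]))]
bottle_mid [(0.86, array([ 0.4184, -0.1044,  0.043 ]))]
bottle_right [(0.69, array([ 0.4155, -0.2655,  0.043 ])), (0.36, array([ 0.4184, -0.1062,  0.043 ]))]
plate_front []
timer [(0.69, array([ 0.4572, -0.4074,  0.    ]))]
key_grip [(0.82, array([ 0.4581, -0.4103,  0.0605]))]
```

View pics/w1.png

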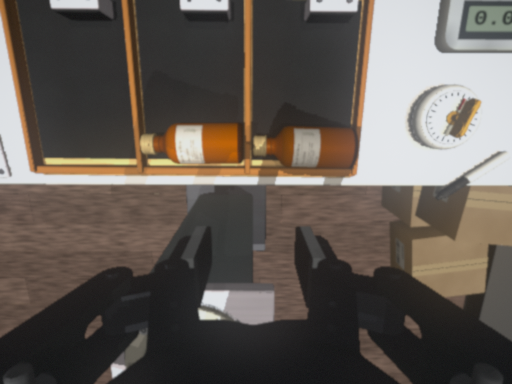

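Request:
apply_moves --moves '[{"claw": 0.58,"offset": [-0.033,-0.03,0.05],"turn": [0,0,0]},{"claw": 0.58,"offset": [-0.033,-0.06,0.1],"turn": [0,0,0]},{"claw": 0.58,"offset": [-0.033,-0.06,0.16],"turn": [0,0,0]},{"claw": 0.58,"offset": [-0.033,-0.06,0.21],"turn": [0,0,0]},{"claw": 0.58,"offset": [-0.033,-0.06,0.24],"turn": [0,0,0]}]'

```text
time_s: 3.28
tool_pos: [0.365, -0.0612, 0.0881]
eef_rot: [1.0, 0.0, -0.001, -0.0]
contact_force: [0.6, -0.8, 0.1]
finger_gap: 0.0493
grasp_force: 0.0
```

Run:
```python
from h import *
st()
c,_=snap('wrist','w2.png')
for t,z in [('bottle_mid',.043),('bottle_right',.043)]: print(t,pin('wrist',t,z,c))
rel([.370,-.06,.028],rot(0))
```

```text
t 3.275 tcp [ 0.365  -0.0612  0.0881] q [ 1.e+00  3.e-04 -1.e-03 -2.e-04] F [ 0.6 -0.8  0.1] gap 0.0493 gf 0.0 j [-0.17  0.19  2.28 -0.    0.68  1.4 ]
bottle_mid [(0.72, array([ 0.4207, -0.1056,  0.043 ]))]
bottle_right []
offset [ 0.0052 -0.0013  0.0612] turn [-0.03  0.2   0.02]
```

View pics/w2.png

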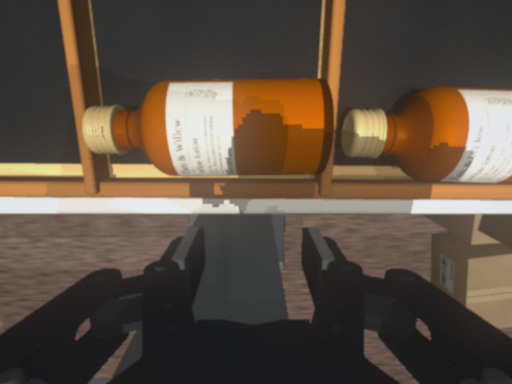

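Request:
apply_moves --moves '[{"claw": 0.58,"offset": [0.005,-0.001,0.04],"turn": [0,0,0]},{"claw": 0.58,"offset": [0.005,-0.001,0.055],"turn": [0,0,0]},{"claw": 0.58,"offset": [0.005,-0.001,0.06],"turn": [0,0,0]},{"claw": 0.58,"offset": [0.005,-0.001,0.06],"turn": [0,0,0]},{"claw": 0.58,"offset": [0.01,-0.001,0.06],"turn": [0,0,0]}]'

```text
time_s: 4.05
tool_pos: [0.3767, -0.0605, 0.031]
eef_rot: [1.0, 0.0, 0.001, 0.0]
contact_force: [0.7, 0.5, -0.5]
finger_gap: 0.0497
grasp_force: 0.0
```

Request:
apply_moves --moves '[{"claw": 0.58,"offset": [0.003,0,-0.003],"turn": [0,0,0]},{"claw": 0.58,"offset": [0.006,0,-0.006],"turn": [0,0,0]},{"claw": 0.58,"offset": [0.009,0,-0.009],"turn": [0,0,0]},{"claw": 0.58,"offset": [0.012,0,-0.012],"turn": [0,0,0]},{"claw": 0.58,"offset": [0.015,0,-0.015],"turn": [0,0,0]}]'

```text
time_s: 4.68
tool_pos: [0.3912, -0.0604, 0.0452]
eef_rot: [1.0, 0.0, -0.0, 0.0]
contact_force: [0.4, 0.8, 0.0]
finger_gap: 0.0494
grasp_force: 0.2
```

Run:
```python
from h import *
st()
c,_=snap('wrist','w3.png')
for t,z in [('bottle_mid',.043)]: print(t,pin('wrist',t,z,c))
```

```text
t 4.675 tcp [ 0.3912 -0.0604  0.0452] q [ 1.e+00  3.e-04 -0.e+00  0.e+00] F [0.4 0.8 0. ] gap 0.0494 gf 0.2 j [-0.16  0.31  2.25 -0.    0.58  1.41]
bottle_mid [(0.55, array([ 0.4311, -0.1043,  0.043 ]))]
```

View pics/w3.png

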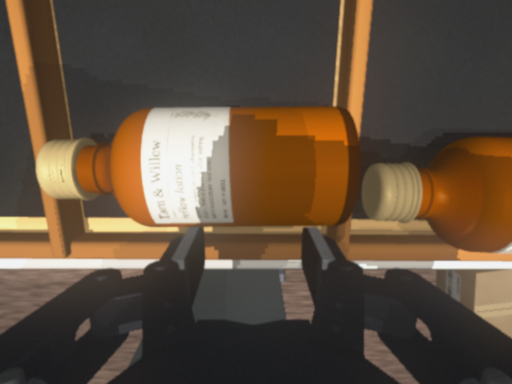

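Request:
apply_moves --moves '[{"claw": 0.58,"offset": [-0.004,0,0],"turn": [0,0,0]},{"claw": 0.58,"offset": [-0.004,0,0.008],"turn": [0,0,0]},{"claw": 0.58,"offset": [-0.004,0,0.016],"turn": [0,0,0]},{"claw": 0.58,"offset": [-0.004,0,0.016],"turn": [0,0,0]},{"claw": 0.58,"offset": [-0.001,0,0.016],"turn": [0,0,0]}]'

```text
time_s: 5.4
tool_pos: [0.3897, -0.0603, 0.0288]
eef_rot: [1.0, 0.0, -0.001, -0.0]
contact_force: [0.2, 0.2, 0.1]
finger_gap: 0.0499
grasp_force: 0.0
```

Request:
apply_moves --moves '[{"claw": 0.58,"offset": [0.003,0,-0.003],"turn": [0,0,0]},{"claw": 0.58,"offset": [0.006,0,-0.006],"turn": [0,0,0]},{"claw": 0.58,"offset": [0.009,0,-0.009],"turn": [0,0,0]},{"claw": 0.58,"offset": [0.012,0,-0.012],"turn": [0,0,0]},{"claw": 0.58,"offset": [0.015,0,-0.015],"turn": [0,0,0]}]'

```text
time_s: 6.02
tool_pos: [0.4053, -0.0604, 0.0443]
eef_rot: [1.0, 0.0, 0.0, 0.0]
contact_force: [0.2, 0.7, 0.9]
finger_gap: 0.0497
grasp_force: 0.0
```

Run:
```python
from h import *
st()
c,_=snap('wrist')
for t,z in [('bottle_mid',.043)]: print(t,pin('wrist',t,z,c))
rel([.385,-.06,.06],rot(0,-30))
rel([.400,-.06,.020],rot(0,-30))
```

```text
t 6.025 tcp [ 0.4053 -0.0604  0.0443] q [1.e+00 2.e-04 1.e-04 0.e+00] F [0.2 0.7 0.9] gap 0.0497 gf 0.0 j [-0.15  0.33  2.22  0.    0.59  1.42]
bottle_mid [(0.52, array([ 0.4937, -0.1713,  0.043 ]))]
offset [-0.0207 -0.0004 -0.0156] turn [ 0.   29.94  0.03]
offset [-0.0058 -0.0004  0.0244] turn [ 0.   29.94  0.03]
```

Request:
apply_moves --moves '[{"claw": 0.58,"offset": [-0.006,0,-0.01],"turn": [0,10,0]},{"claw": 0.58,"offset": [-0.006,0,-0.01],"turn": [0,20,0]},{"claw": 0.58,"offset": [-0.003,0,0.01],"turn": [0,20,0]},{"claw": 0.58,"offset": [-0.002,0,0.025],"turn": [0,20,0]},{"claw": 0.58,"offset": [-0.002,0,0.025],"turn": [0,20,0]}]'

```text
time_s: 6.75
tool_pos: [0.4149, -0.0423, 0.0375]
eef_rot: [0.984, 0.006, 0.177, -0.027]
contact_force: [-0.4, -0.2, -0.3]
finger_gap: 0.0499
grasp_force: 0.0
```

Run:
```python
from h import *
s=st()
c,_=snap('wrist','w4.png')
for x in (.445,.47,.556): print(proj('wrist',[x,-.06,.043],c))
rel([s['tool_pos'][0]+.025,-.06,.020],rot(0,-20))
```

```text
t 6.75 tcp [ 0.4149 -0.0423  0.0375] q [ 0.9837  0.0063  0.1775 -0.0265] F [-0.4 -0.2 -0.3] gap 0.0499 gf 0.0 j [-0.21  0.3   2.45  1.17  0.14  0.2 ]
[286.11213752 184.36835712]
[286.63556389 136.19603311]
[288.31953213 -18.78405333]
offset [0.0177 0.019  0.0237] turn [-3.1  -0.48  0.19]
```

View pics/w4.png

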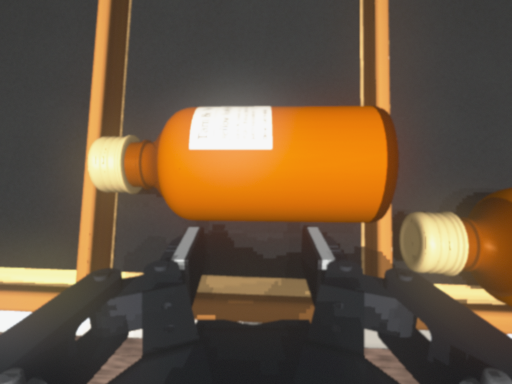

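Run:
```python
from h import *
rel([.402,-.06,.045],rot(0));rel([.407,-.06,.017],rot(0))
```

```text
offset [-0.0091  0.0169 -0.0129] turn [ -3.03 -20.47   0.73]
offset [-0.0142  0.0184  0.015 ] turn [ -3.03 -20.47   0.73]
```

Request:
apply_moves --moves '[{"claw": 0.58,"offset": [-0.009,0.008,-0.013],"turn": [-1.5,-10,0.4]},{"claw": 0.58,"offset": [-0.009,0.017,-0.013],"turn": [-3,-20.5,0.7]},{"claw": 0.58,"offset": [-0.009,0.017,-0.013],"turn": [-3,-20.5,0.7]},{"claw": 0.58,"offset": [-0.014,0.018,0.015],"turn": [-3,-20.5,0.7]},{"claw": 0.58,"offset": [-0.014,0.018,0.015],"turn": [-3,-20.5,0.7]}]'

```text
time_s: 7.42
tool_pos: [0.4084, -0.0611, 0.0176]
eef_rot: [1.0, -0.0, -0.002, 0.002]
contact_force: [-0.7, 0.1, 0.4]
finger_gap: 0.0493
grasp_force: 0.0
```

Run:
```python
from h import *
s=st()
c,im=snap('wrist')
r=arm.trace('wrist','bottle_mid')
for d in r[:2]:
    ys,xs=np.nonzero(d['region']); print(d['conf'],xs.min(),xs.max(),ys.min(),ys.max())
    for col in (200,300):
        rr=np.nonzero(d['region'][:,col])[0]
        if len(rr): print(col,rr.min(),rr.max())
for x in (.42,.43,.44,.45,.46,.47): print(x,proj('wrist',[x,-.06,.043],c).round(0))
rel([.407,-.06,.017],rot(0))
```

```text
t 7.425 tcp [ 0.4084 -0.0611  0.0176] q [ 1.     -0.     -0.0017  0.0021] F [-0.7  0.1  0.4] gap 0.0493 gf 0.0 j [-0.15  0.4   2.23 -0.01  0.52  1.43]
0.81 0 391 80 233
200 82 232
300 81 231
0.42 [248. 244.]
0.43 [248. 222.]
0.44 [248. 199.]
0.45 [248. 175.]
0.46 [248. 150.]
0.47 [247. 124.]
offset [-0.0014 -0.0001  0.0005] turn [0.09 0.12 0.07]
```

Request:
apply_moves --moves '[{"claw": 0.58,"offset": [0.006,0,0],"turn": [0,0,0]},{"claw": 0.58,"offset": [0.011,0,-0.005],"turn": [0,0,0]},{"claw": 0.58,"offset": [0.016,0,-0.01],"turn": [0,0,0]},{"claw": 0.58,"offset": [0.021,0,-0.015],"turn": [0,0,0]},{"claw": 0.58,"offset": [0.026,0,-0.02],"turn": [0,0,0]}]'

```text
time_s: 8.15
tool_pos: [0.4339, -0.0594, 0.0383]
eef_rot: [1.0, 0.0, -0.0, -0.001]
contact_force: [0.7, -0.7, 0.2]
finger_gap: 0.0493
grasp_force: 0.0
```

Request:
apply_moves --moves '[{"claw": 0.58,"offset": [-0.005,0,0],"turn": [0,0,0]},{"claw": 0.58,"offset": [-0.005,0,0.012],"turn": [0,0,0]},{"claw": 0.58,"offset": [-0.005,0,0.02],"turn": [0,0,0]},{"claw": 0.58,"offset": [-0.005,0,0.02],"turn": [0,0,0]},{"claw": 0.58,"offset": [-0.001,0,0.02],"turn": [0,0,0]}]'

```text
time_s: 8.78
tool_pos: [0.4321, -0.0593, 0.0175]
eef_rot: [1.0, 0.0, -0.001, -0.001]
contact_force: [0.6, -0.2, 0.4]
finger_gap: 0.0495
grasp_force: 0.0
```

Request:
apply_moves --moves '[{"claw": 0.58,"offset": [0.005,0,-0.004],"turn": [0,0,0]},{"claw": 0.58,"offset": [0.0095,0,-0.0085],"turn": [0,0,0]},{"claw": 0.58,"offset": [0.014,0,-0.013],"turn": [0,0,0]},{"claw": 0.58,"offset": [0.0185,0,-0.0175],"turn": [0,0,0]},{"claw": 0.58,"offset": [0.023,0,-0.022],"turn": [0,0,0]}]'

```text
time_s: 9.4
tool_pos: [0.4558, -0.0593, 0.0401]
eef_rot: [1.0, 0.001, -0.001, -0.001]
contact_force: [-0.3, 0.1, -0.1]
finger_gap: 0.0496
grasp_force: 0.0
```

```bash
cat >> h.py <<'E'
def axis_x(thing,y,c,cols):
    "x of a bottle's axis lying along world y, from the silhouette tangents (camera x ~ -world y)"
    d=arm.trace('wrist',thing)
    m,T=c; out=[]
    for e in d[:3]:
        for col in cols:
            rr=np.nonzero(e['region'][:,col])[0]
            if len(rr)<10: continue
            a=np.arctan((np.array([rr.min(),rr.max()])-m['cy'])/m['fy']).mean()
            p=ray('wrist',col,m['cy']+m['fy']*np.tan(a),.043,c); out.append((col,round(e['conf'],2),rr.min(),rr.max(),p.round(4)))
    return out
E
python3 - <<'E'
from h import *
s=st()
c,im=snap('wrist','w5.png')
print(axis_x('bottle_mid',0,c,(200,250,300)))
E
```

```text
t 9.4 tcp [ 0.4558 -0.0593  0.0401] q [ 1.e+00  5.e-04 -6.e-04 -6.e-04] F [-0.3  0.1 -0.1] gap 0.0496 gf 0.0 j [-0.13  0.4   2.12  0.    0.63  1.43]
[(200, 0.55, np.int64(2), np.int64(145), array([ 0.5356, -0.037 ,  0.043 ])), (250, 0.55, np.int64(2), np.int64(143), array([ 0.5361, -0.0591,  0.043 ])), (300, 0.55, np.int64(1), np.int64(144), array([ 0.536 , -0.0811,  0.043 ]))]
```

View pics/w5.png

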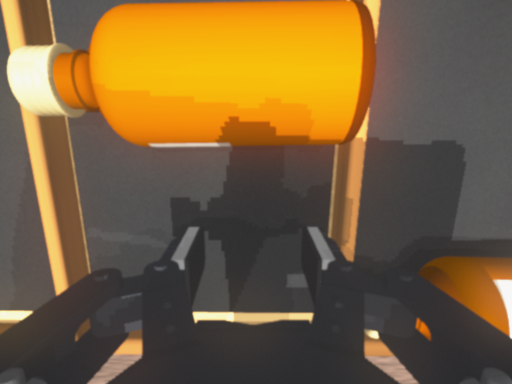

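Request:
apply_moves --moves '[{"claw": 0.58,"offset": [0.0,0,0.012],"turn": [0,0,0]},{"claw": 0.58,"offset": [0.008,0,0.021],"turn": [0,0,0]},{"claw": 0.58,"offset": [0.016,0,0.021],"turn": [0,0,0]},{"claw": 0.58,"offset": [0.024,0,0.021],"turn": [0,0,0]},{"claw": 0.58,"offset": [0.03,0,0.021],"turn": [0,0,0]}]'

```text
time_s: 10.12
tool_pos: [0.4865, -0.0593, 0.0188]
eef_rot: [1.0, 0.0, -0.0, -0.001]
contact_force: [0.7, -0.3, -0.3]
finger_gap: 0.0496
grasp_force: 0.0
```

Run:
```python
from h import *
s=st()
c,im=snap('wrist')
print(axis_x('bottle_mid',0,c,(200,300)))
```

```text
t 10.125 tcp [ 0.4865 -0.0593  0.0188] q [ 1.e+00  5.e-04 -3.e-04 -6.e-04] F [ 0.7 -0.3 -0.3] gap 0.0496 gf 0.0 j [-0.13  0.47  2.07  0.    0.61  1.44]
[(200, 0.88, np.int64(97), np.int64(241), array([ 0.5297, -0.0391,  0.043 ])), (300, 0.88, np.int64(96), np.int64(241), array([ 0.5299, -0.0794,  0.043 ]))]
```

Request:
apply_moves --moves '[{"claw": 0.58,"offset": [0.004,0,0],"turn": [0,0,0]},{"claw": 0.58,"offset": [0.008,0,-0.005],"turn": [0,0,0]},{"claw": 0.58,"offset": [0.013,0,-0.01],"turn": [0,0,0]},{"claw": 0.58,"offset": [0.018,0,-0.015],"turn": [0,0,0]},{"claw": 0.58,"offset": [0.023,0,-0.02],"turn": [0,0,0]}]'

```text
time_s: 10.85
tool_pos: [0.509, -0.0593, 0.0392]
eef_rot: [1.0, 0.0, -0.0, -0.001]
contact_force: [0.4, -0.1, 0.9]
finger_gap: 0.0496
grasp_force: 0.0
```

Request:
apply_moves --moves '[{"claw": 0.58,"offset": [-0.004,0,0.004],"turn": [0,0,0]},{"claw": 0.58,"offset": [-0.004,0,0.012],"turn": [0,0,0]},{"claw": 0.58,"offset": [-0.004,0,0.012],"turn": [0,0,0]},{"claw": 0.58,"offset": [0,0,0.012],"turn": [0,0,0]},{"claw": 0.58,"offset": [0,0,0.012],"turn": [0,0,0]}]'

```text
time_s: 11.48
tool_pos: [0.5091, -0.0593, 0.0267]
eef_rot: [1.0, 0.0, -0.0, -0.001]
contact_force: [0.0, 1.0, 0.3]
finger_gap: 0.0496
grasp_force: 0.0
```

Run:
```python
from h import *
s=st()
c,im=snap('wrist','w6.png')
print(axis_x('bottle_mid',0,c,(200,300)))
print(pin('wrist','board_stop',.014,c))
```

```text
t 11.475 tcp [ 0.5091 -0.0593  0.0267] q [ 1.e+00  5.e-04 -4.e-04 -6.e-04] F [0.  1.  0.3] gap 0.0496 gf 0.0 j [-0.12  0.48  2.02  0.    0.65  1.45]
[(200, 0.63, np.int64(83), np.int64(225), array([ 0.5569, -0.0379,  0.043 ])), (300, 0.63, np.int64(85), np.int64(223), array([ 0.5569, -0.0804,  0.043 ])), (200, 0.4, np.int64(0), np.int64(318), array([ 0.5525, -0.0377,  0.043 ])), (300, 0.4, np.int64(0), np.int64(318), array([ 0.5525, -0.0806,  0.043 ]))]
[]
```

View pics/w6.png

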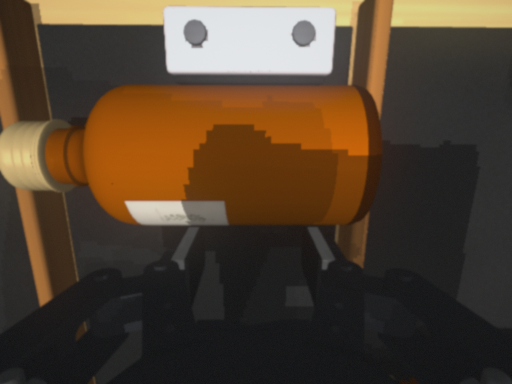

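Run:
```python
from h import *
c=cam('wrist'); print(ray('wrist',250,73,.056,c))
```

```text
[ 0.58784722 -0.05928737  0.056     ]
```

Request:
apply_moves --moves '[{"claw": 0.58,"offset": [0.003,0,0],"turn": [0,0,0]},{"claw": 0.58,"offset": [0.005,0,-0.001],"turn": [0,0,0]},{"claw": 0.58,"offset": [0.007,0,-0.003],"turn": [0,0,0]},{"claw": 0.58,"offset": [0.008,0,-0.004],"turn": [0,0,0]},{"claw": 0.58,"offset": [0.009,0,-0.005],"turn": [0,0,0]}]'

```text
time_s: 12.25
tool_pos: [0.5163, -0.0591, 0.0313]
eef_rot: [1.0, 0.0, -0.002, -0.001]
contact_force: [-4.5, -0.2, -1.9]
finger_gap: 0.0498
grasp_force: 2.1
```

Run:
```python
from h import *
s=st()
c,im=snap('wrist')
print(axis_x('bottle_mid',0,c,(200,300)))
```

```text
t 12.25 tcp [ 0.5163 -0.0591  0.0313] q [ 1.0e+00  4.0e-04 -1.8e-03 -8.0e-04] F [-4.5 -0.2 -1.9] gap 0.0498 gf 2.1 j [-0.12  0.48  2.    0.    0.67  1.45]
[(200, 0.8, np.int64(104), np.int64(235), array([ 0.557 , -0.0366,  0.043 ])), (300, 0.8, np.int64(105), np.int64(235), array([ 0.5568, -0.0812,  0.043 ]))]
```

Request:
apply_moves --moves '[{"claw": 0.58,"offset": [-0.01,0,0],"turn": [0,0,0]},{"claw": 0.58,"offset": [-0.03,0,-0.03],"turn": [0,0,0]},{"claw": 0.58,"offset": [-0.06,0.02,-0.07],"turn": [0,0,0]},{"claw": 0.58,"offset": [-0.09,0.06,-0.08],"turn": [0,0,0]},{"claw": 0.58,"offset": [-0.12,0.1,-0.08],"turn": [0,0,0]}]'

```text
time_s: 12.98
tool_pos: [0.3979, -0.1607, 0.1131]
eef_rot: [1.0, 0.001, 0.001, 0.0]
contact_force: [0.3, -1.0, 0.4]
finger_gap: 0.0494
grasp_force: 0.0
```

Request:
apply_moves --moves '[{"claw": 0.58,"offset": [-0.02,0.03,0],"turn": [0,0,0]},{"claw": 0.58,"offset": [-0.03,0.06,0.02],"turn": [0,0,0]},{"claw": 0.58,"offset": [-0.03,0.06,0.03],"turn": [0,0,0]}]'

```text
time_s: 13.35
tool_pos: [0.3672, -0.2209, 0.0814]
eef_rot: [1.0, -0.001, -0.0, -0.0]
contact_force: [-0.8, 0.5, -0.4]
finger_gap: 0.0495
grasp_force: 0.0
```

Run:
```python
from h import *
s=st()
c,im=snap('wrist')
print(pin('wrist','bottle_right',.043,c)); print(axis_x('bottle_right',0,c,(200,250,300)))
rel([.371,-.2215,.029],rot(0))
snap('top'); print(pin('top','bottle_mid',.043))
```

```text
t 13.35 tcp [ 0.3672 -0.2209  0.0814] q [ 1.e+00 -9.e-04 -1.e-04 -2.e-04] F [-0.8  0.5 -0.4] gap 0.0495 gf 0.0 j [-0.55  0.28  2.17  0.    0.7   1.03]
[(0.88, array([ 0.4151, -0.2644,  0.043 ]))]
[(200, 0.68, np.int64(90), np.int64(187), array([ 0.4168, -0.1903,  0.043 ])), (250, 0.68, np.int64(91), np.int64(188), array([ 0.4161, -0.2204,  0.043 ])), (300, 0.68, np.int64(93), np.int64(191), array([ 0.4146, -0.2506,  0.043 ]))]
offset [0.0036 0.0027 0.0524] turn [-0.1   0.11  0.04]
[(0.84, array([ 0.5614, -0.1019,  0.043 ]))]
```

Request:
apply_moves --moves '[{"claw": 0.58,"offset": [0.001,0.0,0.035],"turn": [0,0,0]},{"claw": 0.58,"offset": [0.001,0.0,0.048],"turn": [0,0,0]},{"claw": 0.58,"offset": [0.001,0.0,0.052],"turn": [0,0,0]},{"claw": 0.58,"offset": [0.001,0.0,0.052],"turn": [0,0,0]},{"claw": 0.58,"offset": [0.005,0.0,0.052],"turn": [0,0,0]}]'

```text
time_s: 14.22
tool_pos: [0.373, -0.2195, 0.0303]
eef_rot: [1.0, 0.0, -0.0, -0.0]
contact_force: [-0.5, 0.1, 0.8]
finger_gap: 0.0498
grasp_force: 0.0
```

Request:
apply_moves --moves '[{"claw": 0.58,"offset": [0.003,0,-0.002],"turn": [0,0,0]},{"claw": 0.58,"offset": [0.006,0,-0.005],"turn": [0,0,0]},{"claw": 0.58,"offset": [0.009,0,-0.008],"turn": [0,0,0]},{"claw": 0.58,"offset": [0.012,0,-0.011],"turn": [0,0,0]},{"claw": 0.58,"offset": [0.016,0,-0.015],"turn": [0,0,0]}]'

```text
time_s: 14.85
tool_pos: [0.3888, -0.2193, 0.0448]
eef_rot: [1.0, 0.0, -0.001, -0.001]
contact_force: [1.1, -0.3, 0.2]
finger_gap: 0.0492
grasp_force: 0.0
```

Request:
apply_moves --moves '[{"claw": 0.58,"offset": [-0.004,0,0],"turn": [0,0,0]},{"claw": 0.58,"offset": [-0.004,0,0.008],"turn": [0,0,0]},{"claw": 0.58,"offset": [-0.004,0,0.016],"turn": [0,0,0]},{"claw": 0.58,"offset": [-0.004,0,0.016],"turn": [0,0,0]},{"claw": 0.58,"offset": [-0.004,0,0.016],"turn": [0,0,0]}]'

```text
time_s: 15.48
tool_pos: [0.3845, -0.2193, 0.0284]
eef_rot: [1.0, 0.0, -0.001, -0.001]
contact_force: [0.4, 0.3, 0.6]
finger_gap: 0.0497
grasp_force: 0.0
```

Run:
```python
from h import *
s=st()
c,im=snap('wrist')
print(axis_x('bottle_right',0,c,(200,250,300)))
```

```text
t 15.475 tcp [ 0.3845 -0.2193  0.0284] q [ 1.e+00  5.e-04 -1.e-03 -8.e-04] F [0.4 0.3 0.6] gap 0.0497 gf 0.0 j [-0.52  0.4   2.16  0.    0.58  1.05]
[(200, 0.69, np.int64(99), np.int64(234), array([ 0.4269, -0.1974,  0.043 ])), (250, 0.69, np.int64(102), np.int64(234), array([ 0.4263, -0.2191,  0.043 ])), (300, 0.69, np.int64(103), np.int64(236), array([ 0.4257, -0.241 ,  0.043 ]))]
```

Request:
apply_moves --moves '[{"claw": 0.58,"offset": [0.003,0,-0.002],"turn": [0,0,0]},{"claw": 0.58,"offset": [0.006,0,-0.005],"turn": [0,0,0]},{"claw": 0.58,"offset": [0.009,0,-0.008],"turn": [0,0,0]},{"claw": 0.58,"offset": [0.012,0,-0.011],"turn": [0,0,0]},{"claw": 0.58,"offset": [0.016,0,-0.015],"turn": [0,0,0]}]'

```text
time_s: 16.2
tool_pos: [0.401, -0.2194, 0.0439]
eef_rot: [1.0, 0.0, -0.001, -0.001]
contact_force: [0.4, 0.1, 0.5]
finger_gap: 0.0493
grasp_force: 0.0
```

Request:
apply_moves --moves '[{"claw": 0.58,"offset": [-0.004,0,0],"turn": [0,0,0]},{"claw": 0.58,"offset": [-0.004,0,0.012],"turn": [0,0,0]},{"claw": 0.58,"offset": [-0.001,0,0.024],"turn": [0,0,0]},{"claw": 0.58,"offset": [-0.001,0,0.026],"turn": [0,0,0]},{"claw": 0.58,"offset": [-0.001,0,0.026],"turn": [0,0,0]}]'

```text
time_s: 16.82
tool_pos: [0.3993, -0.2192, 0.017]
eef_rot: [1.0, 0.001, -0.001, -0.001]
contact_force: [-0.4, -0.7, 0.2]
finger_gap: 0.0497
grasp_force: 0.0
```

Run:
```python
from h import *
s=st()
c,im=snap('wrist')
print(axis_x('bottle_right',0,c,(200,250,300)))
```

```text
t 16.825 tcp [ 0.3993 -0.2192  0.017 ] q [ 1.0e+00  5.0e-04 -1.2e-03 -9.0e-04] F [-0.4 -0.7  0.2] gap 0.0497 gf 0.0 j [-0.51  0.44  2.14  0.    0.57  1.06]
[(200, 0.85, np.int64(0), np.int64(142), array([ 0.4778, -0.2008,  0.043 ])), (250, 0.85, np.int64(0), np.int64(142), array([ 0.4778, -0.2192,  0.043 ])), (300, 0.85, np.int64(0), np.int64(143), array([ 0.4776, -0.2375,  0.043 ]))]
```

Request:
apply_moves --moves '[{"claw": 0.58,"offset": [0.008,0,0],"turn": [0,0,0]},{"claw": 0.58,"offset": [0.016,0,0],"turn": [0,0,0]},{"claw": 0.58,"offset": [0.024,0,0],"turn": [0,0,0]},{"claw": 0.58,"offset": [0.03,0,0],"turn": [0,0,0]},{"claw": 0.58,"offset": [0.03,0,0],"turn": [0,0,0]}]'

```text
time_s: 17.55
tool_pos: [0.4301, -0.2193, 0.0175]
eef_rot: [1.0, 0.001, -0.001, -0.001]
contact_force: [-0.7, -0.2, 0.2]
finger_gap: 0.0496
grasp_force: 0.0
```

Run:
```python
from h import *
s=st()
c,im=snap('wrist')
print(axis_x('bottle_right',0,c,(200,250,300)))
c,im=snap('wrist')
print(axis_x('bottle_right',0,c,(250,)))
```

```text
t 17.55 tcp [ 0.4301 -0.2193  0.0175] q [ 1.e+00  7.e-04 -6.e-04 -6.e-04] F [-0.7 -0.2  0.2] gap 0.0496 gf 0.0 j [-0.47  0.46  2.08  0.    0.6   1.09]
[(200, 0.56, np.int64(100), np.int64(247), array([ 0.4718, -0.1992,  0.043 ])), (250, 0.56, np.int64(100), np.int64(247), array([ 0.4719, -0.2192,  0.043 ])), (300, 0.56, np.int64(99), np.int64(246), array([ 0.4723, -0.2392,  0.043 ]))]
[(250, 0.61, np.int64(102), np.int64(249), array([ 0.4703, -0.2191,  0.043 ])), (250, 0.53, np.int64(0), np.int64(323), array([ 0.4737, -0.2191,  0.043 ]))]
```

Request:
apply_moves --moves '[{"claw": 0.58,"offset": [0.005,0,-0.004],"turn": [0,0,0]},{"claw": 0.58,"offset": [0.01,0,-0.009],"turn": [0,0,0]},{"claw": 0.58,"offset": [0.015,0,-0.014],"turn": [0,0,0]},{"claw": 0.58,"offset": [0.02,0,-0.019],"turn": [0,0,0]},{"claw": 0.58,"offset": [0.024,0,-0.023],"turn": [0,0,0]}]'

```text
time_s: 18.38
tool_pos: [0.4542, -0.2194, 0.041]
eef_rot: [1.0, 0.0, -0.0, -0.001]
contact_force: [-0.6, 0.1, -0.1]
finger_gap: 0.0493
grasp_force: 0.0
```

Request:
apply_moves --moves '[{"claw": 0.58,"offset": [-0.002,0,0.012],"turn": [0,0,0]},{"claw": 0.58,"offset": [0.0,0,0.022],"turn": [0,0,0]},{"claw": 0.58,"offset": [0.006,0,0.022],"turn": [0,0,0]},{"claw": 0.58,"offset": [0.014,0,0.022],"turn": [0,0,0]},{"claw": 0.58,"offset": [0.02,0,0.022],"turn": [0,0,0]}]'

```text
time_s: 19.0
tool_pos: [0.4745, -0.2194, 0.0186]
eef_rot: [1.0, 0.001, -0.0, -0.001]
contact_force: [0.3, -0.3, 0.1]
finger_gap: 0.0495
grasp_force: 0.0
```

Run:
```python
from h import *
s=st()
c,im=snap('wrist','w7.png')
print(axis_x('bottle_right',0,c,(200,250,300)))
```

```text
t 19.0 tcp [ 0.4745 -0.2194  0.0186] q [ 1.e+00  6.e-04 -5.e-04 -6.e-04] F [ 0.3 -0.3  0.1] gap 0.0495 gf 0.0 j [-0.44  0.5   2.    0.    0.64  1.13]
[(200, 0.86, np.int64(100), np.int64(246), array([ 0.5162, -0.1991,  0.043 ])), (250, 0.86, np.int64(99), np.int64(246), array([ 0.5164, -0.2193,  0.043 ])), (300, 0.86, np.int64(99), np.int64(246), array([ 0.5164, -0.2395,  0.043 ])), (200, 0.48, np.int64(0), np.int64(317), array([ 0.5196, -0.1992,  0.043 ])), (250, 0.48, np.int64(0), np.int64(323), array([ 0.5186, -0.2193,  0.043 ])), (300, 0.48, np.int64(0), np.int64(317), array([ 0.5196, -0.2394,  0.043 ]))]
```

View pics/w7.png

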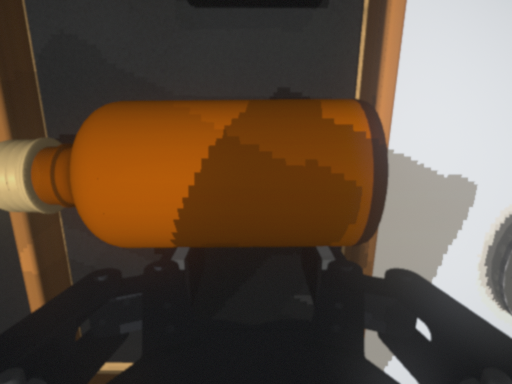

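Bottle axis is at x=0.5165 with the label underneath, as expected at about 200° of roll; 40 mm remain.

Request:
apply_moves --moves '[{"claw": 0.58,"offset": [0.005,0,-0.004],"turn": [0,0,0]},{"claw": 0.58,"offset": [0.01,0,-0.009],"turn": [0,0,0]},{"claw": 0.58,"offset": [0.014,0,-0.013],"turn": [0,0,0]},{"claw": 0.58,"offset": [0.018,0,-0.017],"turn": [0,0,0]},{"claw": 0.58,"offset": [0.022,0,-0.021],"turn": [0,0,0]}]'

```text
time_s: 19.73
tool_pos: [0.4959, -0.2193, 0.0398]
eef_rot: [1.0, 0.0, -0.001, -0.001]
contact_force: [0.0, 0.5, -0.9]
finger_gap: 0.0495
grasp_force: 0.0
```

Request:
apply_moves --moves '[{"claw": 0.58,"offset": [-0.002,0,0.008],"turn": [0,0,0]},{"claw": 0.58,"offset": [0.0,0,0.015],"turn": [0,0,0]},{"claw": 0.58,"offset": [0.004,0,0.015],"turn": [0,0,0]},{"claw": 0.58,"offset": [0.008,0,0.015],"turn": [0,0,0]},{"claw": 0.58,"offset": [0.011,0,0.015],"turn": [0,0,0]}]'

```text
time_s: 20.35
tool_pos: [0.5071, -0.2193, 0.0245]
eef_rot: [1.0, 0.001, -0.001, -0.001]
contact_force: [-0.3, -0.3, 0.3]
finger_gap: 0.0496
grasp_force: 0.0
```

Run:
```python
from h import *
s=st()
c,im=snap('wrist')
print(axis_x('bottle_right',0,c,(200,250,300)))
```

```text
t 20.35 tcp [ 0.5071 -0.2193  0.0245] q [ 1.e+00  5.e-04 -6.e-04 -6.e-04] F [-0.3 -0.3  0.3] gap 0.0496 gf 0.0 j [-0.41  0.52  1.93  0.    0.69  1.16]
[(200, 0.61, np.int64(90), np.int64(230), array([ 0.5529, -0.1982,  0.043 ])), (250, 0.61, np.int64(90), np.int64(230), array([ 0.5529, -0.2192,  0.043 ])), (300, 0.61, np.int64(90), np.int64(230), array([ 0.5529, -0.2402,  0.043 ]))]
```

Request:
apply_moves --moves '[{"claw": 0.58,"offset": [0.003,0,0],"turn": [0,0,0]},{"claw": 0.58,"offset": [0.005,0,-0.001],"turn": [0,0,0]},{"claw": 0.58,"offset": [0.007,0,-0.003],"turn": [0,0,0]},{"claw": 0.58,"offset": [0.009,0,-0.005],"turn": [0,0,0]},{"claw": 0.58,"offset": [0.0105,0,-0.006],"turn": [0,0,0]}]'

```text
time_s: 21.08
tool_pos: [0.515, -0.2187, 0.0299]
eef_rot: [1.0, 0.0, -0.003, -0.001]
contact_force: [-8.5, -0.8, -1.0]
finger_gap: 0.0494
grasp_force: 4.4
```

Run:
```python
from h import *
s=st()
c,im=snap('wrist')
print(axis_x('bottle_right',0,c,(200,300)))
```

```text
t 21.075 tcp [ 0.515  -0.2187  0.0299] q [ 1.0e+00  4.0e-04 -2.8e-03 -1.3e-03] F [-8.5 -0.8 -1. ] gap 0.0494 gf 4.4 j [-0.4   0.52  1.91  0.    0.72  1.17]
[(200, 0.7, np.int64(104), np.int64(238), array([ 0.5554, -0.1965,  0.043 ])), (300, 0.7, np.int64(104), np.int64(237), array([ 0.5556, -0.2406,  0.043 ]))]
```

Request:
apply_moves --moves '[{"claw": 0.58,"offset": [-0.012,0,0],"turn": [0,0,0]},{"claw": 0.58,"offset": [-0.03,0,-0.04],"turn": [0,0,0]},{"claw": 0.58,"offset": [-0.04,-0.02,-0.1],"turn": [0,0,-9]},{"claw": 1,"offset": [-0.05,-0.05,-0.15],"turn": [0,0,-19]},{"claw": 1,"offset": [-0.055,-0.09,-0.2],"turn": [0,0,-29]}]'

```text
time_s: 21.8
tool_pos: [0.4619, -0.1302, 0.2313]
eef_rot: [0.967, 0.253, 0.0, -0.0]
contact_force: [0.9, 0.4, -0.0]
finger_gap: 0.0829
grasp_force: 0.0
```

Run:
```python
from h import *
st()
rel([.45,.06,.33],rot(90))
```

```text
t 21.8 tcp [ 0.4619 -0.1302  0.2313] q [ 9.675e-01  2.530e-01  3.000e-04 -4.000e-04] F [ 0.9  0.4 -0. ] gap 0.0829 gf 0.0 j [-0.28  0.12  1.93  0.    1.08  0.78]
offset [ 0.0829 -0.1717 -0.0985] turn [-0.000e+00 -6.000e-02 -6.069e+01]
```

Request:
apply_moves --moves '[{"claw": 1,"offset": [0.015,-0.035,-0.03],"turn": [0,0,-10]},{"claw": 1,"offset": [0.03,-0.07,-0.06],"turn": [0,0,-20]},{"claw": 1,"offset": [0.05,-0.105,-0.09],"turn": [0,0,-30]},{"claw": 1,"offset": [0.07,-0.14,-0.098],"turn": [0,0,-40]},{"claw": 1,"offset": [0.083,-0.172,-0.098],"turn": [0,0,-50]}]'

```text
time_s: 22.42
tool_pos: [0.4519, 0.0613, 0.3287]
eef_rot: [0.769, 0.639, 0.001, -0.0]
contact_force: [0.1, 1.3, 0.8]
finger_gap: 0.0853
grasp_force: 0.0
```

Request:
apply_moves --moves '[{"claw": 1,"offset": [0,0,0],"turn": [0,0,-10.7]},{"claw": 1,"offset": [0,0,0],"turn": [0,0,-10.7]}]'

```text
time_s: 22.68
tool_pos: [0.4513, 0.0602, 0.3276]
eef_rot: [0.709, 0.706, 0.0, -0.001]
contact_force: [0.8, 0.2, 0.6]
finger_gap: 0.0851
grasp_force: 0.0
```

Run:
```python
from h import *
st()
c,im=snap('wrist','w8.png')
for t,z in [('bottle_mid',.043),('bottle_right',.043),('plate_front',.006),('plate',0),('board',0)]: print(t,pin('wrist',t,z,c))
```

```text
t 22.675 tcp [0.4513 0.0602 0.3276] q [ 7.087e-01  7.055e-01  3.000e-04 -7.000e-04] F [0.8 0.2 0.6] gap 0.0851 gf 0.0 j [ 0.13 -0.01  1.86  0.    1.29  0.13]
bottle_mid [(0.89, array([ 0.5518, -0.1036,  0.043 ]))]
bottle_right []
plate_front []
plate []
board [(0.72, array([ 0.5056, -0.0336, -0.    ]))]
```

View pics/w8.png

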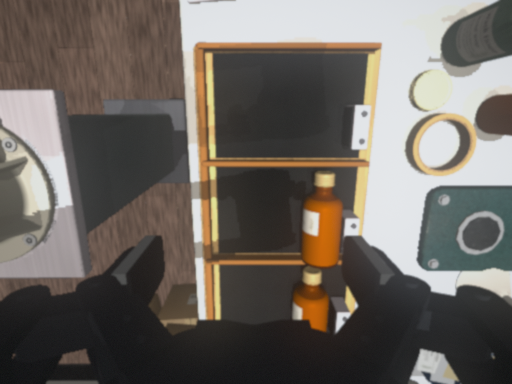

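Request:
apply_moves --moves '[{"claw": 1,"offset": [0.05,0,0],"turn": [0,0,0]},{"claw": 1,"offset": [0.1,0,0],"turn": [0,0,0]},{"claw": 1,"offset": [0.15,0,0],"turn": [0,0,0]},{"claw": 1,"offset": [0.18,0,0],"turn": [0,0,0]},{"claw": 1,"offset": [0.18,0,0],"turn": [0,0,0]}]'

```text
time_s: 23.6
tool_pos: [0.4523, 0.2413, 0.3275]
eef_rot: [0.708, 0.706, -0.0, -0.001]
contact_force: [0.1, -0.5, -0.3]
finger_gap: 0.0855
grasp_force: 0.0
```

Run:
```python
from h import *
st()
c,im=snap('wrist','w9.png'); np.save('w9.npy',c[1])
for t,z in [('plate_front',.006),('plate',0),('bottle_mid',.043),('bottle_right',.043)]: print(t,pin('wrist',t,z,c))
```

```text
t 23.6 tcp [0.4523 0.2413 0.3275] q [ 7.082e-01  7.060e-01 -1.000e-04 -1.100e-03] F [ 0.1 -0.5 -0.3] gap 0.0855 gf 0.0 j [0.49 0.09 1.75 0.   1.3  0.49]
plate_front [(0.61, array([0.3562, 0.3445, 0.006 ])), (0.2, array([ 0.5007, -0.0364,  0.006 ]))]
plate [(0.85, array([0.5057, 0.3555, 0.    ]))]
bottle_mid []
bottle_right []
```

View pics/w9.png

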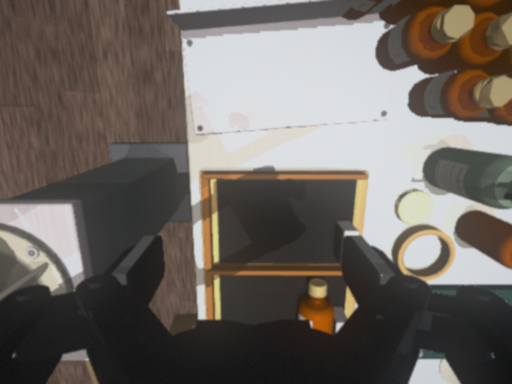

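Run:
```python
from h import *
c=(arm.camera_model('wrist'),np.load('w9.npy'))
for n,u,v in [('nearR',194,134),('farR',391,122),('s1',200,128),('s2',384,114),('s3',190,43),('fenceTopnear',170,12)]:
    print(n,ray('wrist',u,v,.006 if n[0]!='f' or n=='farR' else .08,c).round(3))
im=cv2.imread('pics/w9.png')[0:150,160:420]; cv2.imwrite('pics/w9c.png',cv2.resize(im,None,fx=3,fy=3,interpolation=cv2.INTER_CUBIC))
```

```text
nearR [0.362 0.273 0.006]
farR [0.663 0.289 0.006]
s1 [0.372 0.282 0.006]
s2 [0.651 0.301 0.006]
s3 [0.363 0.4   0.006]
fenceTopnear [0.356 0.419 0.08 ]
```

View pics/w9c.png

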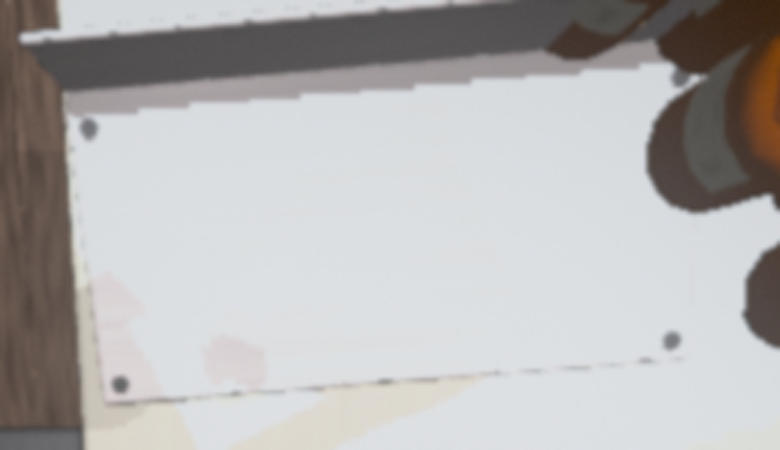

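Run:
```python
from h import *
rel([.53,.06,.22],rot(90,0,-30))
```

```text
offset [-0.1785  0.0787  0.1075] turn [ -0.17 -30.06  -0.3 ]
```

Request:
apply_moves --moves '[{"claw": 1,"offset": [-0.04,0.02,0.02],"turn": [0,-8,0]},{"claw": 1,"offset": [-0.08,0.04,0.04],"turn": [0,-16,0]},{"claw": 1,"offset": [-0.12,0.06,0.06],"turn": [0,-24,0]},{"claw": 1,"offset": [-0.16,0.075,0.09],"turn": [0,-30,0]},{"claw": 1,"offset": [-0.1785,0.079,0.1075],"turn": [0,-30,0]}]'

```text
time_s: 24.48
tool_pos: [0.5301, 0.0593, 0.2178]
eef_rot: [0.684, 0.682, -0.185, 0.182]
contact_force: [0.7, 0.4, 0.0]
finger_gap: 0.0853
grasp_force: 0.0
```

Run:
```python
from h import *
st()
c,im=snap('wrist','w10.png')
for t,z in [('bottle_mid',.043)]: print(t,pin('wrist',t,z,c))
r=arm.trace('wrist','bottle_mid'); 
for d in r[:2]:
    ys,xs=np.nonzero(d['region']); print(d['conf'],xs.min(),xs.max(),ys.min(),ys.max())
print('base',proj('wrist',[.556,-.1045,.043],c),'sh',proj('wrist',[.527,-.0145,.043],c),proj('wrist',[.556,.0385,.043],c),'stop edge',proj('wrist',[.5855,-.0305,.056],c))
rel([.5545,.0295,.118],rot(90,0,-30))
rel([.5545,-.0205,.0318],rot(90,0,-30))
```

```text
t 24.475 tcp [0.5301 0.0593 0.2178] q [ 0.6843  0.6815 -0.1854  0.1815] F [0.7 0.4 0. ] gap 0.0853 gf 0.0 j [ 0.41  0.35  1.79 -0.5   1.28  0.62]
bottle_mid [(0.88, array([ 0.5567, -0.1074,  0.043 ]))]
0.73 251 303 100 219
base [273.09828619 204.10561007] sh [250.43113256 149.47926873] [279.33777976 106.03255386] stop edge [302.90875419 168.02188298]
offset [0.0244 0.0252 0.1029] turn [-0.35 -0.05 -0.25]
offset [0.0241 0.0258 0.2026] turn [-0.35 -0.05 -0.25]
```

View pics/w10.png

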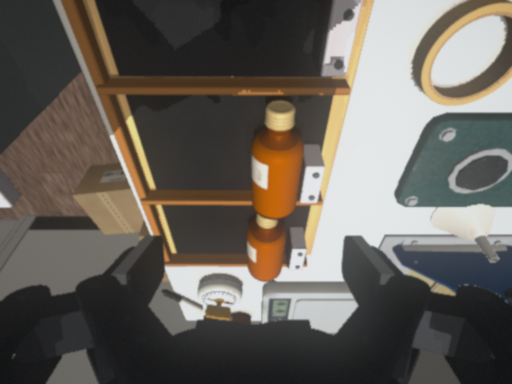

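Run:
```python
from h import *
m=arm.camera_model('wrist')
def C(p,q):
    T=np.eye(4);T[:3,:3]=R.from_quat(q).as_matrix();T[:3,3]=p; return m,T@np.array(m['mount'])
c6=C([.5091,-.0593,.0267],[1,5e-4,-4e-4,-6e-4])
for u,v in [(165,73),(333,73),(165,10),(88,160),(378,160)]: print('w6',u,v,ray('wrist',u,v,.056 if v<100 else .043,c6).round(4))
c8=C([.4513,.0602,.3276],[.7087,.7055,3e-4,-7e-4])
for u,v in [(348,104),(346,150),(344,210)]: print('w8',ray('wrist',u,v,.056,c8).round(4))
c=cam('wrist')
for u,v in [(303,147),(303,200),(325,34),(323,75)]: print('w10',ray('wrist',u,v,.056,c).round(4))
```

```text
w6 165 73 [ 0.587  -0.0289  0.056 ]
w6 333 73 [ 0.587  -0.0883  0.056 ]
w6 165 10 [ 0.6069 -0.0304  0.056 ]
w6 88 160 [0.5539 0.0102 0.043 ]
w6 378 160 [ 0.5539 -0.1132  0.043 ]
w8 [0.5794 0.134  0.056 ]
w8 [0.5814 0.0725 0.056 ]
w8 [ 0.5852 -0.0154  0.056 ]
w10 [ 0.5825 -0.0019  0.056 ]
w10 [ 0.5916 -0.0834  0.056 ]
w10 [0.5875 0.1082 0.056 ]
w10 [0.5912 0.0752 0.056 ]
```

Request:
apply_moves --moves '[{"claw": 1,"offset": [0.015,0.015,0.03],"turn": [-0.3,0,-0.2]},{"claw": 1,"offset": [0.026,0.0255,0.08],"turn": [-0.3,0,-0.2]},{"claw": 1,"offset": [0.026,0.0255,0.13],"turn": [-0.3,0,-0.2]},{"claw": 1,"offset": [0.026,0.0255,0.16],"turn": [-0.3,0,-0.2]},{"claw": 1,"offset": [0.026,0.0255,0.18],"turn": [-0.3,0,-0.2]}]'

```text
time_s: 25.25
tool_pos: [0.556, -0.0064, 0.051]
eef_rot: [0.683, 0.683, -0.182, 0.183]
contact_force: [0.2, 0.7, 0.2]
finger_gap: 0.0855
grasp_force: 0.0
```

Run:
```python
from h import *
st()
c,im=snap('wrist'); cv2.imwrite('pics/w11.png',im[:,:,::-1])
print(pin('wrist','bottle_mid',.043,c))
r=arm.trace('wrist','bottle_mid')
for d in r[:2]:
    g=d['region']; ys,xs=np.nonzero(g); print(d['conf'],xs.min(),xs.max(),ys.min(),ys.max())
    for v in range(ys.min(),ys.max(),12):
        q=np.nonzero(g[v])[0]
        if len(q): p=ray('wrist',(q.min()+q.max())/2,v,.06,c); print(v,q.min(),q.max(),p.round(4))
for y in (-.0145,-.0305): print(y, proj('wrist',[.5565,y,.072],c),proj('wrist',[.5855,y,.056],c))
rel([.5545,-.0185,.0317],rot(90,0,-30))
```

```text
t 25.25 tcp [ 0.556  -0.0064  0.051 ] q [ 0.6832  0.6832 -0.1815  0.1834] F [0.2 0.7 0.2] gap 0.0855 gf 0.0 j [ 0.29  0.58  1.88 -0.63  0.95  0.73]
[(0.68, array([ 0.5558, -0.105 ,  0.043 ]))]
0.81 200 305 147 323
147 243 263 [0.5566 0.0602 0.06  ]
159 224 282 [0.5566 0.055  0.06  ]
171 220 286 [0.5566 0.0494 0.06  ]
183 221 285 [0.5567 0.0434 0.06  ]
195 221 285 [0.5567 0.0369 0.06  ]
207 212 293 [0.5565 0.0299 0.06  ]
219 205 301 [0.5567 0.0222 0.06  ]
231 201 304 [0.5565 0.0138 0.06  ]
243 201 305 [0.5567 0.0046 0.06  ]
255 203 303 [ 0.5567 -0.0056  0.06  ]
267 205 300 [ 0.5564 -0.0169  0.06  ]
279 207 297 [ 0.5562 -0.0294  0.06  ]
291 211 294 [ 0.5564 -0.0435  0.06  ]
303 214 292 [ 0.5567 -0.0595  0.06  ]
315 216 289 [ 0.5564 -0.0776  0.06  ]
-0.0145 [252.67795443 286.32789443] [307.80689045 257.74024484]
-0.0305 [252.67965915 300.96003895] [304.07999201 273.30963389]
offset [-0.0009 -0.0013  0.0232] turn [ 0.11 -0.08 -0.02]
```

Run:
```python
from h import *
c=cam('wrist'); print(c[1][:3,3])
a=np.linspace(0,2*np.pi,60)
def ring(y,r): return np.array([proj('wrist',[.5565+r*np.cos(t),y,.043+r*np.sin(t)],c) for t in a])
for b in (-.105,-.095,-.085):
    print(b,'capend minrow',ring(b+.143,.0155)[:,1].min().round(),'capbot',ring(b+.125,.0155)[:,1].min().round(),'shoulder maxwidth row',[ring(b+.09,.029)[i].round() for i in (ring(b+.09,.029)[:,0].argmin(),ring(b+.09,.029)[:,0].argmax())],'base maxrow',ring(b,.029)[:,1].max().round())
```

```text
[0.55619395 0.12076622 0.14173329]
-0.105 capend minrow 144.0 capbot 172.0 shoulder maxwidth row [array([201., 245.]), array([305., 242.])] base maxrow 348.0
-0.095 capend minrow 125.0 capbot 157.0 shoulder maxwidth row [array([198., 234.]), array([308., 231.])] base maxrow 343.0
-0.085 capend minrow 105.0 capbot 140.0 shoulder maxwidth row [array([196., 222.]), array([310., 219.])] base maxrow 337.0
```

View pics/w11.png

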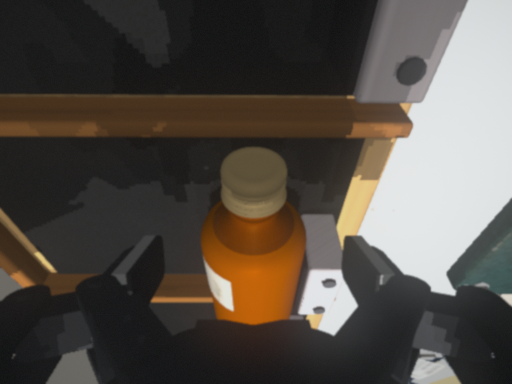

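Request:
apply_moves --moves '[{"claw": 1,"offset": [-0.002,-0.0015,0.012],"turn": [0,0,0]},{"claw": 1,"offset": [-0.002,-0.0015,0.02],"turn": [0,0,0]},{"claw": 1,"offset": [-0.002,-0.0015,0.024],"turn": [0,0,0]},{"claw": 1,"offset": [-0.002,-0.0015,0.024],"turn": [0,0,0]}]'

```text
time_s: 25.9
tool_pos: [0.5539, -0.02, 0.0309]
eef_rot: [0.683, 0.683, -0.182, 0.183]
contact_force: [0.6, 0.0, 0.7]
finger_gap: 0.0859
grasp_force: 0.0
```

Request:
apply_moves --moves '[{"claw": 0.62,"offset": [0,0,0],"turn": [0,0,0]},{"claw": 0.4,"offset": [0,0,0],"turn": [0,0,0]},{"claw": 0.4,"offset": [0,0,0],"turn": [0,0,0]},{"claw": 0.4,"offset": [0,0,0],"turn": [0,0,0]},{"claw": 0.4,"offset": [0,0,0],"turn": [0,0,0]}]' --squeeze 70

```text
time_s: 26.52
tool_pos: [0.5547, -0.0193, 0.0318]
eef_rot: [0.683, 0.683, -0.181, 0.184]
contact_force: [0.2, 2.8, 5.9]
finger_gap: 0.0549
grasp_force: 72.4
```

Request:
apply_moves --moves '[{"claw": 0.4,"offset": [0.0025,-0.003,-0.0045],"turn": [0,0,0]},{"claw": 0.4,"offset": [0.005,-0.006,-0.0085],"turn": [0,0,0]},{"claw": 0.4,"offset": [0.01,-0.008,-0.017],"turn": [0,0,0]},{"claw": 0.4,"offset": [0.015,-0.01,-0.026],"turn": [0,0,0]},{"claw": 0.4,"offset": [0.02,-0.012,-0.035],"turn": [0,0,0]}]'

```text
time_s: 27.15
tool_pos: [0.5418, 0.0158, 0.0518]
eef_rot: [0.683, 0.684, -0.182, 0.183]
contact_force: [-0.1, -0.6, -5.1]
finger_gap: 0.0547
grasp_force: 74.9
```

```bash
cat >> h.py <<'E'
def held(thing,axis_pt,adir,c=None):
    "report where mask ends/axis are vs expected model"
    d=arm.trace('wrist',thing)
    for e in d[:2]:
        g=e['region']; ys,xs=np.nonzero(g); print(round(e['conf'],2),'cols',xs.min(),xs.max(),'rows',ys.min(),ys.max())
        for v in range(ys.min(),ys.max(),15):
            q=np.nonzero(g[v])[0]; print(v,q.min(),q.max(),end='; ')
        print()
E
python3 - <<'E'
from h import *
st(); c,im=snap('wrist'); held('bottle_mid',0,0)
E
```

```text
t 27.15 tcp [0.5418 0.0158 0.0518] q [ 0.6827  0.6836 -0.1818  0.1832] F [-0.1 -0.6 -5.1] gap 0.0547 gf 74.9 j [ 0.33  0.57  1.89 -0.62  0.96  0.76]
0.67 cols 192 312 rows 150 323
150 246 261; 165 217 287; 180 212 292; 195 214 291; 210 215 290; 225 201 304; 240 195 310; 255 193 312; 270 192 312; 285 198 308; 300 202 303; 315 206 299;
```

```bash
cat >> h.py <<'E'
from scipy.optimize import least_squares
PR=[(0,.027),(.004,.029),(.09,.029),(.10,.027),(.112,.0195),(.12,.0135),(.125,.0155),(.143,.0155)]
def fit_held(region,p0=(0.09,.013,-30.),rows=(150,318)):
    "fit grip height h, depth d of axis behind TCP, angle between tool x and bottle axis (deg), from the silhouette"
    m=arm.camera_model('wrist'); Mi=np.linalg.inv(np.array(m['mount']))
    g=region; ys=np.nonzero(g.any(1))[0]; vs=np.arange(max(rows[0],ys.min()),rows[1],4)
    obs=np.array([[np.nonzero(g[v])[0].min(),np.nonzero(g[v])[0].max()] if g[v].any() else [np.nan]*2 for v in vs])
    a=np.linspace(0,2*np.pi,48,endpoint=False)
    def model(p):
        h,d,al=p; ax=np.array([np.cos(np.radians(al)),0,np.sin(np.radians(al))]); n=np.array([-ax[2],0,ax[0]]); o=np.array([0,0,-d])
        pts=[]
        S=[s for s,_ in PR]
        for s in np.linspace(0,.143,50):
            r=np.interp(s,S,[r for _,r in PR])
            pts.append(o+ax*(s-h)+r*(np.cos(a)[:,None]*np.array([0,1.,0])+np.sin(a)[:,None]*n))
        im=np.zeros((384,512),np.uint8)
        P=[]
        for q in pts:
            q=q@Mi[:3,:3].T+Mi[:3,3]; P.append(np.c_[m['fx']*q[:,0]/q[:,2]+m['cx'],m['fy']*q[:,1]/q[:,2]+m['cy']])
        for A,B in zip(P[:-1],P[1:]):
            cv2.fillConvexPoly(im,cv2.convexHull(np.r_[A,B].astype(np.float32)).astype(np.int32),1)
        return im
    def cost(p):
        im=model(p).astype(bool)[:318]; return np.logical_xor(im,g[:318]).sum()
    from scipy.optimize import minimize
    r=minimize(cost,p0,method='Nelder-Mead',options=dict(initial_simplex=np.array(p0)+np.array([[0,0,0],[.008,0,0],[0,.008,0],[0,0,8.]]),xatol=1e-4,fatol=1))
    return r.x,r.fun,cost(p0)
E
python3 - <<'E'
from h import *
g=arm.trace('wrist','bottle_mid')[0]['region']
# at tilt a, bottle axis level => angle of axis relative to tool x
for p in ((.093,.013,-30.),(.093,.013,-20.),(.093,.02,-30.)): print(fit_held(g,p))
E
```

```text
(array([ 9.52324728e-02,  1.01197526e-02, -2.89287473e+01]), np.float64(606.0), np.int64(964))
(array([ 9.53903827e-02,  9.39369855e-03, -2.90870523e+01]), np.float64(585.0), np.int64(1616))
(array([ 9.47731153e-02,  9.50731242e-03, -3.07167019e+01]), np.float64(579.0), np.int64(1672))
```

```bash
cat >> h.py <<'E'
def rotp(tilt,yaw=0): return R.from_euler('z',yaw,degrees=True).as_matrix()@rot(90,0,tilt)
E
python3 - <<'E'
from h import *
rel([.53,.05,.25],rotp(-30)); rel([.50,.20,.28],rotp(60,3.8))
E
```

```text
offset [-0.069  -0.0117 -0.1889] turn [ 0.18 -0.1   0.05]
offset [ 0.0461 -0.0413 -0.2898] turn [ 1.19 89.88 -3.89]
```

Request:
apply_moves --moves '[{"claw": 0.4,"offset": [-0.01,-0.002,-0.028],"turn": [0,0,0]},{"claw": 0.4,"offset": [-0.024,-0.004,-0.066],"turn": [0,0,0]},{"claw": 0.4,"offset": [-0.041,-0.007,-0.113],"turn": [0,0,0]},{"claw": 0.4,"offset": [-0.055,-0.01,-0.151],"turn": [0,0,0]},{"claw": 0.4,"offset": [-0.069,-0.012,-0.189],"turn": [0,0,0]}]'

```text
time_s: 27.92
tool_pos: [0.529, 0.0493, 0.2509]
eef_rot: [0.683, 0.683, -0.182, 0.183]
contact_force: [1.1, 0.4, -4.9]
finger_gap: 0.0547
grasp_force: 76.3
```

Request:
apply_moves --moves '[{"claw": 0.4,"offset": [0.02,-0.005,-0.02],"turn": [0,9,0]},{"claw": 0.4,"offset": [0.04,-0.01,-0.035],"turn": [0,18,0]},{"claw": 0.4,"offset": [0.06,-0.015,-0.05],"turn": [0,27,0]},{"claw": 0.4,"offset": [0.08,-0.02,-0.06],"turn": [0,36,0]},{"claw": 0.4,"offset": [0.1,-0.025,-0.08],"turn": [0,45,0]}]'

```text
time_s: 28.55
tool_pos: [0.5033, 0.1758, 0.2688]
eef_rot: [0.7, 0.701, 0.094, -0.094]
contact_force: [-1.2, -0.4, -5.0]
finger_gap: 0.0545
grasp_force: 76.3
```

Run:
```python
from h import *
st();rel([.50,.20,.28],rotp(60,3.8))
```

```text
t 28.55 tcp [0.5033 0.1758 0.2688] q [ 0.7003  0.7014  0.0939 -0.094 ] F [-1.2 -0.4 -5. ] gap 0.0545 gf 76.3 j [0.17 0.15 1.85 0.29 1.12 0.04]
offset [ 0.0263 -0.0033 -0.0044] turn [ 2.34 44.71 -3.01]
```

Request:
apply_moves --moves '[{"claw": 0.4,"offset": [0.005,0,0],"turn": [0.5,9,-0.6]},{"claw": 0.4,"offset": [0.01,-0.001,0],"turn": [1,18,-1.2]},{"claw": 0.4,"offset": [0.016,-0.002,0],"turn": [1.4,27,-1.8]},{"claw": 0.4,"offset": [0.021,-0.003,0],"turn": [1.9,36,-2.4]},{"claw": 0.4,"offset": [0.026,-0.003,-0.004],"turn": [2.34,44.7,-3]}]'

```text
time_s: 29.18
tool_pos: [0.5009, 0.1991, 0.2794]
eef_rot: [0.592, 0.633, 0.342, -0.364]
contact_force: [-0.9, 0.2, -5.4]
finger_gap: 0.0545
grasp_force: 76.5
```

Run:
```python
from h import *
st();c,im=snap('wrist'); d=arm.trace('wrist','bottle_mid'); print(len(d),d[0]['conf'],fit_held(d[0]['region'],(.093,.01,-30.)))
rel([.5404,.3614,.16],rotp(60,3.8))
print(pin('wrist','plate',0,c))
```

```text
t 29.175 tcp [0.5009 0.1991 0.2794] q [ 0.5917  0.6327  0.3418 -0.3645] F [-0.9  0.2 -5.4] gap 0.0545 gf 76.5 j [-0.19  0.36  1.94  1.02  1.4  -0.75]
1 0.73 (array([ 9.51306666e-02,  1.15999095e-02, -3.01864801e+01]), np.float64(584.0), np.int64(1017))
offset [-0.0207  0.0509  0.197 ] turn [-0.05  0.15 -0.27]
[]
```

Request:
apply_moves --moves '[{"claw": 0.4,"offset": [-0.002,0.01,0.04],"turn": [0,0,0]},{"claw": 0.4,"offset": [-0.006,0.02,0.085],"turn": [0,0,0]},{"claw": 0.4,"offset": [-0.011,0.035,0.13],"turn": [0,0,0]},{"claw": 0.4,"offset": [-0.016,0.045,0.17],"turn": [0,0,-0.2]},{"claw": 0.4,"offset": [-0.021,0.051,0.197],"turn": [0,0.1,-0.3]}]'

```text
time_s: 29.95
tool_pos: [0.5415, 0.3646, 0.162]
eef_rot: [0.59, 0.636, 0.341, -0.362]
contact_force: [0.5, 0.1, -4.0]
finger_gap: 0.0542
grasp_force: 76.4
```

Run:
```python
from h import *
st();rel([.5404,.3614,.101],rotp(60,3.8)); c,im=snap('top'); print(pin('top','bottle_mid',.065,c),pin('top','bottle_right',.043,c),pin('top','plate',0,c))
```

```text
t 29.95 tcp [0.5415 0.3646 0.162 ] q [ 0.5899  0.6361  0.3411 -0.3621] F [ 0.5  0.1 -4. ] gap 0.0542 gf 76.4 j [ 0.12  0.59  1.91  1.27  1.12 -0.85]
offset [-0.0542 -0.0017  0.0281] turn [-0.07  0.34  0.48]
[(0.74, array([0.5385, 0.3441, 0.065 ]))] [] [(0.71, array([0.5036, 0.3627, 0.    ]))]
```

Request:
apply_moves --moves '[{"claw": 0.4,"offset": [-0.02,-0.001,0.01],"turn": [0,0.2,0.3]},{"claw": 0.4,"offset": [-0.038,-0.0015,0.02],"turn": [0,0.3,0.5]},{"claw": 0.4,"offset": [-0.05,-0.0017,0.026],"turn": [0,0.3,0.5]},{"claw": 0.4,"offset": [-0.054,-0.0017,0.028],"turn": [0,0.3,0.5]},{"claw": 0.4,"offset": [-0.054,-0.0017,0.028],"turn": [0,0.3,0.5]}]'

```text
time_s: 30.78
tool_pos: [0.5409, 0.3596, 0.1021]
eef_rot: [0.592, 0.631, 0.342, -0.366]
contact_force: [-0.5, -0.8, -4.1]
finger_gap: 0.0543
grasp_force: 76.4
```

Request:
apply_moves --moves '[{"claw": 0.4,"offset": [-0.001,0,0.0006],"turn": [0,0,0]},{"claw": 0.4,"offset": [-0.002,0,0.0012],"turn": [0,0,0]},{"claw": 0.4,"offset": [-0.0026,0,0.0015],"turn": [0,0,0]}]'

```text
time_s: 31.15
tool_pos: [0.5407, 0.3598, 0.0989]
eef_rot: [0.592, 0.631, 0.342, -0.366]
contact_force: [-0.3, -0.4, -4.9]
finger_gap: 0.0546
grasp_force: 76.4
```

Request:
apply_moves --moves '[{"claw": 0.4,"offset": [-0.0009,0,0.0005],"turn": [0,0,0]},{"claw": 0.4,"offset": [-0.0017,0,0.001],"turn": [0,0,0]}]'

```text
time_s: 31.4
tool_pos: [0.5406, 0.3598, 0.0966]
eef_rot: [0.592, 0.631, 0.342, -0.366]
contact_force: [1.1, -0.4, -5.8]
finger_gap: 0.0547
grasp_force: 76.4
```

Request:
apply_moves --moves '[{"claw": 0.4,"offset": [-0.0009,0,0.0005],"turn": [0,0,0]},{"claw": 0.4,"offset": [-0.0017,0,0.001],"turn": [0,0,0]}]'

```text
time_s: 31.65
tool_pos: [0.5405, 0.3598, 0.0946]
eef_rot: [0.592, 0.631, 0.342, -0.366]
contact_force: [-0.1, -0.3, -5.2]
finger_gap: 0.0543
grasp_force: 76.4
```

Request:
apply_moves --moves '[{"claw": 0.4,"offset": [-0.0009,0,0.0005],"turn": [0,0,0]},{"claw": 0.4,"offset": [-0.0009,0,0.0005],"turn": [0,0,0]}]'

```text
time_s: 31.9
tool_pos: [0.5405, 0.3597, 0.0936]
eef_rot: [0.592, 0.631, 0.342, -0.366]
contact_force: [-0.3, -0.6, -5.1]
finger_gap: 0.0549
grasp_force: 76.4
```

Request:
apply_moves --moves '[{"claw": 0.4,"offset": [-0.0009,0,0.0005],"turn": [0,0,0]},{"claw": 0.4,"offset": [-0.0009,0,0.0005],"turn": [0,0,0]}]'

```text
time_s: 32.15
tool_pos: [0.5405, 0.3597, 0.0926]
eef_rot: [0.592, 0.631, 0.342, -0.366]
contact_force: [-0.4, 1.5, -5.1]
finger_gap: 0.0547
grasp_force: 76.4
```

Request:
apply_moves --moves '[{"claw": 0.4,"offset": [-0.0009,0,0.0005],"turn": [0,0,0]},{"claw": 0.4,"offset": [-0.0009,0,0.0005],"turn": [0,0,0]}]'

```text
time_s: 32.4
tool_pos: [0.5405, 0.3597, 0.0916]
eef_rot: [0.592, 0.631, 0.342, -0.366]
contact_force: [-1.0, 1.0, -4.6]
finger_gap: 0.0548
grasp_force: 76.4
```

Run:
```python
from h import *
s=st();print(R.from_quat(s['eef_rot']).as_matrix().round(3));c,im=snap('wrist'); d=arm.trace('wrist','bottle_mid'); print(len(d),d[0]['conf'],fit_held(d[0]['region'],(.093,.01,-30.)))
```

```text
t 32.4 tcp [0.5405 0.3597 0.0916] q [ 0.5922  0.6308  0.3422 -0.3664] F [-1.   1.  -4.6] gap 0.0548 gf 76.4 j [ 0.11  0.72  1.91  1.33  1.1  -0.99]
[[-0.03   0.998 -0.057]
 [ 0.496  0.064  0.866]
 [ 0.868 -0.002 -0.497]]
1 0.74 (array([ 9.52731481e-02,  1.17810648e-02, -3.00314251e+01]), np.float64(592.0), np.int64(1046))
```

Request:
apply_moves --moves '[{"claw": 0.4,"offset": [-0.0009,0,0.0005],"turn": [0,0,0]},{"claw": 0.4,"offset": [-0.0009,0,0.0005],"turn": [0,0,0]}]'

```text
time_s: 32.75
tool_pos: [0.5405, 0.3597, 0.0905]
eef_rot: [0.592, 0.631, 0.342, -0.366]
contact_force: [0.6, -0.1, -5.3]
finger_gap: 0.0547
grasp_force: 76.4
```

Request:
apply_moves --moves '[{"claw": 0.4,"offset": [-0.0009,0,0.0005],"turn": [0,0,0]},{"claw": 0.4,"offset": [-0.0009,0,0.0005],"turn": [0,0,0]}]'

```text
time_s: 33.0
tool_pos: [0.5406, 0.3599, 0.0904]
eef_rot: [0.592, 0.631, 0.343, -0.367]
contact_force: [-2.0, -2.8, 3.3]
finger_gap: 0.0546
grasp_force: 77.1
```

Request:
apply_moves --moves '[{"claw": 0.4,"offset": [-0.0009,0,0.0005],"turn": [0,0,0]},{"claw": 0.4,"offset": [-0.0009,0,0.0005],"turn": [0,0,0]}]'

```text
time_s: 33.25
tool_pos: [0.5406, 0.3601, 0.0904]
eef_rot: [0.591, 0.63, 0.343, -0.367]
contact_force: [-3.3, -5.2, 9.7]
finger_gap: 0.0545
grasp_force: 77.7
```

Request:
apply_moves --moves '[{"claw": 0.4,"offset": [0.0013,0,-0.0007],"turn": [0,0,0]},{"claw": 0.66,"offset": [0.0013,0,-0.0007],"turn": [0,0,0]},{"claw": 0.72,"offset": [0.0013,0,-0.0007],"turn": [0,0,0]},{"claw": 0.8,"offset": [0.0013,0,-0.0007],"turn": [0,0,0]},{"claw": 0.85,"offset": [0.0013,0,-0.0007],"turn": [0,0,0]}]' --squeeze 20

```text
time_s: 33.88
tool_pos: [0.5406, 0.3598, 0.09]
eef_rot: [0.592, 0.631, 0.342, -0.366]
contact_force: [-0.7, -0.6, 1.0]
finger_gap: 0.0725
grasp_force: 0.0
```

Request:
apply_moves --moves '[{"claw": 0.85,"offset": [0,0,-0.005],"turn": [0,0,0]},{"claw": 0.85,"offset": [0,0,-0.02],"turn": [0,0,0]},{"claw": 0.85,"offset": [0,0,-0.05],"turn": [0,0,0]},{"claw": 0.85,"offset": [0,0,-0.09],"turn": [0,0,0]},{"claw": 0.85,"offset": [0.02,0,-0.14],"turn": [0,0,0]}]'

```text
time_s: 34.5
tool_pos: [0.5473, 0.2466, 0.177]
eef_rot: [0.593, 0.63, 0.341, -0.367]
contact_force: [0.9, 1.1, 0.5]
finger_gap: 0.0726
grasp_force: 0.0
```

Run:
```python
from h import *
st();c,im=snap('wrist'); print(pin('wrist','bottle_mid',.006,c)); d=arm.trace('wrist','bottle_mid')
for e in d[:1]:
    g=e['region']; ys,xs=np.nonzero(g); print(e['conf'],xs.min(),xs.max(),ys.min(),ys.max(),'centres',[(v,np.nonzero(g[v])[0].mean().round(1)) for v in range(ys.min()+2,ys.max(),20)])
print('exp',[proj('wrist',[.541,.352,z],c).round(1) for z in (.006,.149)])
rel([.50,.15,.28],rotp(0)); rel([.5545,-.12,.22],rotp(-30))
```

```text
t 34.5 tcp [0.5473 0.2466 0.177 ] q [ 0.5929  0.6303  0.3413 -0.367 ] F [0.9 1.1 0.5] gap 0.0726 gf 0.0 j [-0.09  0.57  1.9   1.12  1.26 -0.87]
[(0.64, array([0.5409, 0.3467, 0.006 ]))]
0.61 224 284 154 276 centres [(156, np.float64(253.5)), (176, np.float64(254.0)), (196, np.float64(253.5)), (216, np.float64(254.0)), (236, np.float64(253.5)), (256, np.float64(253.5))]
exp [array([253.3, 251.4]), array([252.6, 155.6])]
offset [ 0.0412 -0.0553 -0.131 ] turn [ -1.74 -60.13   3.26]
offset [-0.1467 -0.0177 -0.3377] turn [ -0.89 -90.12   3.82]
```

Request:
apply_moves --moves '[{"claw": 0.9,"offset": [0.01,-0.01,-0.04],"turn": [-0.3,-10,0.6]},{"claw": 1,"offset": [0.02,-0.02,-0.07],"turn": [-0.6,-20,1.2]},{"claw": 1,"offset": [0.03,-0.03,-0.1],"turn": [-0.9,-30,1.8]},{"claw": 1,"offset": [0.036,-0.045,-0.12],"turn": [-1.2,-40,2.4]},{"claw": 1,"offset": [0.041,-0.055,-0.131],"turn": [-1.5,-50,3]}]'

```text
time_s: 35.28
tool_pos: [0.499, 0.151, 0.2789]
eef_rot: [0.702, 0.707, 0.058, -0.064]
contact_force: [-0.7, 0.8, -1.0]
finger_gap: 0.0852
grasp_force: 0.0
```

Run:
```python
from h import *
st();rel([.53,-.09,.23],rotp(-30))
```

```text
t 35.275 tcp [0.499  0.151  0.2789] q [ 0.7023  0.7067  0.0575 -0.0638] F [-0.7  0.8 -1. ] gap 0.0852 gf 0.0 j [0.18 0.13 1.83 0.19 1.17 0.1 ]
offset [-0.246   0.0297  0.0067] turn [ -0.41 -39.84   0.49]
```

Request:
apply_moves --moves '[{"claw": 1,"offset": [-0.05,0,0],"turn": [-0.1,-9,0.1]},{"claw": 1,"offset": [-0.1,0.01,0],"turn": [-0.2,-18,0.2]},{"claw": 1,"offset": [-0.15,0.02,0],"turn": [-0.3,-27,0.3]},{"claw": 1,"offset": [-0.2,0.03,0.004],"turn": [-0.4,-36,0.4]},{"claw": 1,"offset": [-0.246,0.03,0.007],"turn": [-0.4,-39.8,0.5]}]'

```text
time_s: 35.9
tool_pos: [0.5307, -0.0889, 0.2256]
eef_rot: [0.681, 0.685, -0.183, 0.181]
contact_force: [-0.5, -0.6, 0.3]
finger_gap: 0.0851
grasp_force: 0.0
```

```bash
cat >> h.py <<'E'
def fit_lying(region,p0,c,rowmax=318):
    "fit (x of axis, y of base, yaw deg) of a bottle lying along +y at z=.043"
    a=np.linspace(0,2*np.pi,48,endpoint=False); m,T=c; Mi=np.linalg.inv(T); S=[s for s,_ in PR]
    from scipy.optimize import minimize
    def model(p):
        ax=np.array([-np.sin(np.radians(p[2])),np.cos(np.radians(p[2])),0]); n=np.array([ax[1],-ax[0],0]); im=np.zeros((384,512),np.uint8); P=[]
        for s in np.linspace(0,.143,50):
            r=np.interp(s,S,[q for _,q in PR]); q=np.array([p[0],p[1],.043])+ax*s+r*(np.cos(a)[:,None]*n+np.sin(a)[:,None]*np.array([0,0,1.]))
            q=q@Mi[:3,:3].T+Mi[:3,3]; P.append(np.c_[m['fx']*q[:,0]/q[:,2]+m['cx'],m['fy']*q[:,1]/q[:,2]+m['cy']])
        for A,B in zip(P[:-1],P[1:]): cv2.fillConvexPoly(im,cv2.convexHull(np.r_[A,B].astype(np.float32)).astype(np.int32),1)
        return im.astype(bool)
    cost=lambda p: np.logical_xor(model(p)[:rowmax],region[:rowmax]).sum()
    r=minimize(cost,p0,method='Nelder-Mead',options=dict(initial_simplex=np.array(p0)+np.array([[0,0,0],[.006,0,0],[0,.008,0],[0,0,5.]]),xatol=1e-4,fatol=1))
    return r.x.round(4),r.fun,cost(p0)
E
python3 - <<'E'
from h import *
st();c,im=snap('wrist'); print(pin('wrist','bottle_right',.043,c)); d=arm.trace('wrist','bottle_right'); print(d[0]['conf']); print(fit_lying(d[0]['region'],(.556,-.266,0.),c,230))
rel([.5545,-.1815,.0317],rotp(-30))
E
```

```text
t 35.9 tcp [ 0.5307 -0.0889  0.2256] q [ 0.6813  0.6852 -0.1833  0.1807] F [-0.5 -0.6  0.3] gap 0.0851 gf 0.0 j [ 0.15  0.28  1.87 -0.57  1.15  0.42]
[(0.68, array([ 0.5464, -0.2608,  0.043 ])), (0.2, array([ 0.4375, -0.4845,  0.043 ]))]
0.7
(array([ 0.5505, -0.2647,  0.3664]), np.float64(245.0), np.int64(1217))
offset [0.0156 0.0265 0.2137] turn [-0.32 -0.33  0.23]
```

Request:
apply_moves --moves '[{"claw": 1,"offset": [0.01,0.015,0.05],"turn": [-0.3,-0.3,0.2]},{"claw": 1,"offset": [0.015,0.024,0.1],"turn": [-0.3,-0.3,0.2]},{"claw": 1,"offset": [0.015,0.024,0.13],"turn": [-0.3,-0.3,0.2]},{"claw": 1,"offset": [0.015,0.024,0.15],"turn": [-0.3,-0.3,0.2]},{"claw": 1,"offset": [0.015,0.024,0.15],"turn": [-0.3,-0.3,0.2]}]'

```text
time_s: 36.67
tool_pos: [0.5538, -0.15, 0.0887]
eef_rot: [0.683, 0.683, -0.182, 0.183]
contact_force: [-0.8, -0.3, -0.7]
finger_gap: 0.0856
grasp_force: 0.0
```

Run:
```python
from h import *
st();c,im=snap('wrist','w12.png'); print(pin('wrist','bottle_right',.043,c)); d=arm.trace('wrist','bottle_right'); print(d[0]['conf']); print(fit_lying(d[0]['region'],(.553,-.265,0.),c,300))
# label patch (bright, low saturation) seen on the bottle
h=cv2.cvtColor(im,cv2.COLOR_RGB2HSV); L=d[0]['region']&(h[...,1]<70)&(h[...,2]>110); ys,xs=np.nonzero(L); print('label',len(xs), (xs.min(),xs.max(),ys.min(),ys.max()) if len(xs) else '')
```

```text
t 36.675 tcp [ 0.5538 -0.15    0.0887] q [ 0.6833  0.683  -0.1819  0.1834] F [-0.8 -0.3 -0.7] gap 0.0856 gf 0.0 j [ 0.04  0.49  1.92 -0.7   0.88  0.54]
[(0.96, array([ 0.5514, -0.2596,  0.043 ]))]
0.75
(array([ 0.5523, -0.2648,  1.4267]), np.float64(668.0), np.int64(1533))
label 456 (np.int64(207), np.int64(280), np.int64(224), np.int64(301))
```

Run:
```python
from h import *
rel([.5545,-.182,.031],rotp(-30))
```

```text
offset [ 0.0015 -0.0012  0.0679] turn [ 0.31 -0.06 -0.11]
```

Request:
apply_moves --moves '[{"claw": 1,"offset": [0.001,-0.001,0.03],"turn": [0,0,0]},{"claw": 1,"offset": [0.0015,-0.001,0.055],"turn": [0,0,0]},{"claw": 1,"offset": [0.0015,-0.001,0.066],"turn": [0,0,0]},{"claw": 1,"offset": [0.0015,-0.001,0.068],"turn": [0,0,0]},{"claw": 1,"offset": [0.0015,0.004,0.068],"turn": [0,0,0]}]'

```text
time_s: 37.45
tool_pos: [0.5592, -0.1824, 0.0305]
eef_rot: [0.683, 0.683, -0.181, 0.184]
contact_force: [0.6, 0.2, -0.1]
finger_gap: 0.0855
grasp_force: 0.0
```

Request:
apply_moves --moves '[{"claw": 1,"offset": [0,0.002,0],"turn": [0,0,0]},{"claw": 1,"offset": [0,0.004,0],"turn": [0,0,0]},{"claw": 1,"offset": [0,0.006,0],"turn": [0,0,0]},{"claw": 1,"offset": [0,0.0075,0],"turn": [0,0,0]},{"claw": 1,"offset": [0,0.009,0],"turn": [0,0,0]}]'

```text
time_s: 38.08
tool_pos: [0.5678, -0.1826, 0.0297]
eef_rot: [0.683, 0.683, -0.181, 0.184]
contact_force: [-0.8, -0.4, -0.2]
finger_gap: 0.0851
grasp_force: 0.1
```

Run:
```python
from h import *
st();c,im=snap('wrist'); print(pin('wrist','bottle_right',.043,c)); d=arm.trace('wrist','bottle_right'); print(d[0]['conf']); print(fit_lying(d[0]['region'],(.553,-.265,0.),c,290))
```

```text
t 38.075 tcp [ 0.5678 -0.1826  0.0297] q [ 0.6832  0.683  -0.1813  0.1841] F [-0.8 -0.4 -0.2] gap 0.0851 gf 0.1 j [-0.02  0.61  1.91 -0.79  0.78  0.59]
[(0.64, array([ 0.5529, -0.2619,  0.043 ]))]
0.89
(array([ 0.5553, -0.265 ,  0.2788]), np.float64(637.0), np.int64(1477))
```

Request:
apply_moves --moves '[{"claw": 1,"offset": [0,0.001,0],"turn": [0,0,0]},{"claw": 1,"offset": [0,0.0015,0],"turn": [0,0,0]}]'

```text
time_s: 38.48
tool_pos: [0.5693, -0.1826, 0.0298]
eef_rot: [0.683, 0.683, -0.181, 0.184]
contact_force: [-1.5, -0.6, -0.1]
finger_gap: 0.0852
grasp_force: 0.4
```

Request:
apply_moves --moves '[{"claw": 1,"offset": [0,0.0005,0],"turn": [0,0,0]},{"claw": 1,"offset": [0,0.001,0],"turn": [0,0,0]}]'

```text
time_s: 38.72
tool_pos: [0.5695, -0.1826, 0.0297]
eef_rot: [0.683, 0.683, -0.182, 0.184]
contact_force: [-4.4, 2.3, 1.6]
finger_gap: 0.0857
grasp_force: 2.0
```

Request:
apply_moves --moves '[{"claw": 1,"offset": [0,-0.001,0],"turn": [0,0,0]},{"claw": 1,"offset": [0,-0.003,0],"turn": [0,0,0]},{"claw": 1,"offset": [0,-0.009,0],"turn": [0,0,0]},{"claw": 1,"offset": [0,-0.0145,0],"turn": [0,0,0]},{"claw": 1,"offset": [0,-0.0145,0],"turn": [0,0,0]}]'

```text
time_s: 39.35
tool_pos: [0.555, -0.1826, 0.0297]
eef_rot: [0.683, 0.683, -0.182, 0.184]
contact_force: [0.3, 0.2, -0.3]
finger_gap: 0.0855
grasp_force: 0.0
```

Run:
```python
from h import *
st();c,im=snap('wrist'); d=arm.trace('wrist','bottle_right'); print(d[0]['conf']); print(fit_lying(d[0]['region'],(.553,-.265,0.),c,290))
```

```text
t 39.35 tcp [ 0.555  -0.1826  0.0297] q [ 0.6832  0.683  -0.1815  0.1839] F [ 0.3  0.2 -0.3] gap 0.0855 gf 0.0 j [-0.02  0.59  1.94 -0.8   0.77  0.61]
0.56
(array([ 0.5504, -0.2645, -1.4455]), np.float64(593.0), np.int64(696))
```

Request:
apply_moves --moves '[{"claw": 0.62,"offset": [0,0,0],"turn": [0,0,0]},{"claw": 0.4,"offset": [0,0,0],"turn": [0,0,0]},{"claw": 0.4,"offset": [0,0,0],"turn": [0,0,0]},{"claw": 0.4,"offset": [0,0,0],"turn": [0,0,0]},{"claw": 0.4,"offset": [0,0,0],"turn": [0,0,0]}]' --squeeze 70

```text
time_s: 40.08
tool_pos: [0.5556, -0.1824, 0.0303]
eef_rot: [0.683, 0.683, -0.181, 0.184]
contact_force: [-3.3, 4.4, 8.4]
finger_gap: 0.0555
grasp_force: 71.9
```

Request:
apply_moves --moves '[{"claw": 0.4,"offset": [-0.0025,-0.003,-0.0045],"turn": [0,0,0]},{"claw": 0.4,"offset": [-0.005,-0.006,-0.0087],"turn": [0,0,0]},{"claw": 0.4,"offset": [-0.01,-0.008,-0.0174],"turn": [0,0,0]},{"claw": 0.4,"offset": [-0.015,-0.01,-0.026],"turn": [0,0,0]},{"claw": 0.4,"offset": [-0.025,-0.012,-0.043],"turn": [0,0,0]}]'

```text
time_s: 40.7
tool_pos: [0.5429, -0.1828, 0.0801]
eef_rot: [0.683, 0.683, -0.182, 0.184]
contact_force: [0.3, -0.5, -3.2]
finger_gap: 0.055
grasp_force: 74.5
```

Run:
```python
from h import *
st();c,im=snap('wrist'); d=arm.trace('wrist','bottle_right'); print(d[0]['conf']); print(fit_held(d[0]['region'],(.09,.011,-30.)))
h=cv2.cvtColor(im,cv2.COLOR_RGB2HSV); L=d[0]['region']&(h[...,1]<70)&(h[...,2]>110); ys,xs=np.nonzero(L); print('label',len(xs), (xs.min(),xs.max(),ys.min(),ys.max()) if len(xs) else '')
rel([.53,-.02,.25],rotp(-30)); rel([.53,-.06,.25],rotp(-30))
```

```text
t 40.7 tcp [ 0.5429 -0.1828  0.0801] q [ 0.6832  0.683  -0.1817  0.1837] F [ 0.3 -0.5 -3.2] gap 0.055 gf 74.5 j [-0.02  0.5   1.95 -0.74  0.83  0.52]Traceback (most recent call last):
  File "<stdin>", line 2, in <module>
IndexError: list index out of range
```

Run:
```python
from h import *
c,im=snap('wrist')
for n in ('bottle_right','bottle_mid'):
  for e in arm.trace('wrist',n)[:1]: print(n,e['conf'],fit_held(e['region'],(.09,.011,-30.)))
rel([.52,.0,.27],rotp(-30))
```

```text
bottle_right 0.75 (array([ 9.02845789e-02,  1.34578981e-02, -3.11198683e+01]), np.float64(981.0), np.int64(1149))
offset [ 0.0634 -0.0227 -0.2562] turn [ 0.24 -0.05 -0.1 ]
```

Request:
apply_moves --moves '[{"claw": 0.4,"offset": [0.0,-0.004,-0.04],"turn": [0,0,0]},{"claw": 0.4,"offset": [0.015,-0.008,-0.09],"turn": [0,0,0]},{"claw": 0.4,"offset": [0.03,-0.012,-0.14],"turn": [0,0,0]},{"claw": 0.4,"offset": [0.045,-0.016,-0.19],"turn": [0,0,0]},{"claw": 0.4,"offset": [0.06,-0.022,-0.24],"turn": [0,0,0]}]'

```text
time_s: 41.58
tool_pos: [0.5202, -0.0098, 0.258]
eef_rot: [0.683, 0.683, -0.182, 0.184]
contact_force: [1.8, -0.3, -2.5]
finger_gap: 0.0552
grasp_force: 76.2
```

Request:
apply_moves --moves '[{"claw": 0.4,"offset": [0.02,-0.01,-0.02],"turn": [0,9,0]},{"claw": 0.4,"offset": [0.045,-0.02,-0.04],"turn": [0,18,0]},{"claw": 0.4,"offset": [0.07,-0.03,-0.06],"turn": [0,27,0]},{"claw": 0.4,"offset": [0.095,-0.04,-0.08],"turn": [0,36,0]},{"claw": 0.4,"offset": [0.12,-0.05,-0.1],"turn": [0,45,0]}]'

```text
time_s: 42.2
tool_pos: [0.4701, 0.1436, 0.2841]
eef_rot: [0.7, 0.701, 0.095, -0.093]
contact_force: [-0.6, -0.8, -3.8]
finger_gap: 0.0552
grasp_force: 76.2
```

Run:
```python
from h import *
st();rel([.44,.20,.28],rotp(60,3.8))
```

```text
t 42.2 tcp [0.4701 0.1436 0.2841] q [ 0.7004  0.7013  0.0954 -0.0928] F [-0.6 -0.8 -3.8] gap 0.0552 gf 76.2 j [ 0.11  0.07  1.9   0.29  1.15 -0.01]
offset [ 0.0534 -0.0301  0.0187] turn [ 2.53 44.7  -2.91]
```

Request:
apply_moves --moves '[{"claw": 0.4,"offset": [0.01,-0.006,0.004],"turn": [0.5,9,-0.6]},{"claw": 0.4,"offset": [0.02,-0.012,0.008],"turn": [1,18,-1.2]},{"claw": 0.4,"offset": [0.032,-0.018,0.012],"turn": [1.5,27,-1.8]},{"claw": 0.4,"offset": [0.043,-0.024,0.016],"turn": [2,36,-2.4]},{"claw": 0.4,"offset": [0.053,-0.03,0.019],"turn": [2.5,45,-2.9]}]'

```text
time_s: 42.82
tool_pos: [0.4404, 0.1986, 0.2789]
eef_rot: [0.591, 0.631, 0.343, -0.366]
contact_force: [-0.1, -0.4, -4.4]
finger_gap: 0.055
grasp_force: 76.3
```

Run:
```python
from h import *
st();c,im=snap('wrist','w13.png')
for e in arm.trace('wrist','bottle_right')[:2]:
    print(e['conf'],fit_held(e['region'],(.09,.011,-30.)))
    h=cv2.cvtColor(im,cv2.COLOR_RGB2HSV); L=e['region']&(h[...,1]<80)&(h[...,2]>100); ys,xs=np.nonzero(L); print('label',len(xs), (xs.min(),xs.max(),ys.min(),ys.max()) if len(xs) else '')
rel([.421,.353,.16],rotp(60,3.8))
```

```text
t 42.825 tcp [0.4404 0.1986 0.2789] q [ 0.5912  0.6313  0.3434 -0.3661] F [-0.1 -0.4 -4.4] gap 0.055 gf 76.3 j [-0.21  0.29  2.07  1.01  1.39 -0.81]
0.96 (array([ 9.12156378e-02,  1.52257194e-02, -3.05791783e+01]), np.float64(1052.0), np.int64(1423))
label 600 (np.int64(197), np.int64(310), np.int64(143), np.int64(319))
offset [-0.0237 -0.0073  0.1928] turn [-0.11 -0.19 -0.4 ]
```

Request:
apply_moves --moves '[{"claw": 0.4,"offset": [-0.003,-0.001,0.04],"turn": [0,0,0]},{"claw": 0.4,"offset": [-0.008,-0.003,0.085],"turn": [0,0,-0.1]},{"claw": 0.4,"offset": [-0.013,-0.005,0.13],"turn": [0,0,-0.2]},{"claw": 0.4,"offset": [-0.02,-0.007,0.17],"turn": [0,0,-0.3]},{"claw": 0.4,"offset": [-0.024,-0.007,0.193],"turn": [0,0,-0.4]}]'

```text
time_s: 43.55
tool_pos: [0.4227, 0.3547, 0.161]
eef_rot: [0.589, 0.635, 0.342, -0.363]
contact_force: [0.0, 0.3, -3.2]
finger_gap: 0.0553
grasp_force: 76.2
```

Run:
```python
from h import *
st();rel([.4205,.353,.098],rotp(60,3.8)); c,_=snap('top'); print(pin('top','bottle_mid',.006,c),pin('top','bottle_right',.006,c))
```

```text
t 43.55 tcp [0.4227 0.3547 0.161 ] q [ 0.5895  0.6354  0.3416 -0.3634] F [ 0.   0.3 -3.2] gap 0.0553 gf 76.2 j [ 0.13  0.49  2.16  1.35  1.08 -1.01]
offset [-0.0552 -0.0026  0.0303] turn [-0.1   0.16  0.43]
[(0.74, array([0.5373, 0.3358, 0.006 ]))] [(0.58, array([0.4197, 0.3661, 0.006 ])), (0.5, array([ 0.5058, -0.032 ,  0.006 ]))]
```

Request:
apply_moves --moves '[{"claw": 0.4,"offset": [-0.02,-0.001,0.011],"turn": [0,0.1,0.3]},{"claw": 0.4,"offset": [-0.038,-0.002,0.021],"turn": [0,0.1,0.4]},{"claw": 0.4,"offset": [-0.05,-0.0026,0.0275],"turn": [0,0.1,0.4]},{"claw": 0.4,"offset": [-0.055,-0.0026,0.03],"turn": [0,0.1,0.4]},{"claw": 0.4,"offset": [-0.055,-0.0026,0.03],"turn": [0,0.1,0.4]}]'

```text
time_s: 44.32
tool_pos: [0.4216, 0.3517, 0.0996]
eef_rot: [0.592, 0.632, 0.343, -0.366]
contact_force: [0.3, -0.7, -2.9]
finger_gap: 0.0553
grasp_force: 76.2
```

Request:
apply_moves --moves '[{"claw": 0.4,"offset": [-0.0009,0,0.0005],"turn": [0,0,0]},{"claw": 0.4,"offset": [-0.0017,0,0.001],"turn": [0,0,0]},{"claw": 0.4,"offset": [-0.0026,0,0.0015],"turn": [0,0,0]}]'

```text
time_s: 44.7
tool_pos: [0.4213, 0.3519, 0.0966]
eef_rot: [0.591, 0.632, 0.343, -0.366]
contact_force: [-0.9, -0.2, -2.9]
finger_gap: 0.0552
grasp_force: 76.2
```

Request:
apply_moves --moves '[{"claw": 0.4,"offset": [-0.0009,0,0.0005],"turn": [0,0,0]},{"claw": 0.4,"offset": [-0.0017,0,0.001],"turn": [0,0,0]}]'

```text
time_s: 44.95
tool_pos: [0.4212, 0.3519, 0.0944]
eef_rot: [0.591, 0.632, 0.343, -0.366]
contact_force: [-0.2, -0.1, -2.6]
finger_gap: 0.0551
grasp_force: 76.2
```

Request:
apply_moves --moves '[{"claw": 0.4,"offset": [-0.0009,0,0.0005],"turn": [0,0,0]},{"claw": 0.4,"offset": [-0.0009,0,0.0005],"turn": [0,0,0]}]'

```text
time_s: 45.2
tool_pos: [0.4212, 0.3518, 0.0933]
eef_rot: [0.592, 0.632, 0.343, -0.366]
contact_force: [-0.6, 0.8, -2.6]
finger_gap: 0.0551
grasp_force: 76.2
```

Request:
apply_moves --moves '[{"claw": 0.4,"offset": [-0.0009,0,0.0005],"turn": [0,0,0]},{"claw": 0.4,"offset": [-0.0009,0,0.0005],"turn": [0,0,0]}]'

```text
time_s: 45.45
tool_pos: [0.4212, 0.3518, 0.0923]
eef_rot: [0.591, 0.632, 0.343, -0.366]
contact_force: [-0.6, -0.0, -2.8]
finger_gap: 0.0554
grasp_force: 76.2
```

Request:
apply_moves --moves '[{"claw": 0.4,"offset": [-0.0009,0,0.0005],"turn": [0,0,0]},{"claw": 0.4,"offset": [-0.0017,0,0.001],"turn": [0,0,0]},{"claw": 0.4,"offset": [-0.0017,0,0.001],"turn": [0,0,0]}]'

```text
time_s: 45.82
tool_pos: [0.4212, 0.3518, 0.0903]
eef_rot: [0.591, 0.632, 0.343, -0.366]
contact_force: [0.3, -0.1, -2.4]
finger_gap: 0.0546
grasp_force: 76.2
```

Request:
apply_moves --moves '[{"claw": 0.4,"offset": [-0.0009,0,0.0005],"turn": [0,0,0]},{"claw": 0.4,"offset": [-0.0009,0,0.0005],"turn": [0,0,0]}]'

```text
time_s: 46.08
tool_pos: [0.4212, 0.3518, 0.0893]
eef_rot: [0.591, 0.632, 0.343, -0.366]
contact_force: [0.2, 0.1, -2.0]
finger_gap: 0.0549
grasp_force: 76.2
```

Request:
apply_moves --moves '[{"claw": 0.4,"offset": [-0.0009,0,0.0005],"turn": [0,0,0]},{"claw": 0.4,"offset": [-0.0009,0,0.0005],"turn": [0,0,0]}]'

```text
time_s: 46.32
tool_pos: [0.4213, 0.3518, 0.0883]
eef_rot: [0.592, 0.632, 0.343, -0.366]
contact_force: [-0.2, 0.4, -3.3]
finger_gap: 0.0548
grasp_force: 76.2
```

Request:
apply_moves --moves '[{"claw": 0.4,"offset": [-0.0009,0,0.0005],"turn": [0,0,0]},{"claw": 0.4,"offset": [-0.0009,0,0.0005],"turn": [0,0,0]}]'

```text
time_s: 46.58
tool_pos: [0.4213, 0.3518, 0.0873]
eef_rot: [0.591, 0.632, 0.343, -0.366]
contact_force: [0.2, 0.3, -2.7]
finger_gap: 0.0551
grasp_force: 76.3
```

Request:
apply_moves --moves '[{"claw": 0.4,"offset": [-0.0009,0,0.0005],"turn": [0,0,0]},{"claw": 0.4,"offset": [-0.0009,0,0.0005],"turn": [0,0,0]}]'

```text
time_s: 46.82
tool_pos: [0.4212, 0.3521, 0.087]
eef_rot: [0.591, 0.631, 0.343, -0.366]
contact_force: [-1.4, -2.2, 5.2]
finger_gap: 0.0552
grasp_force: 76.7
```

Request:
apply_moves --moves '[{"claw": 0.4,"offset": [-0.0009,0,0.0005],"turn": [0,0,0]},{"claw": 0.4,"offset": [-0.0009,0,0.0005],"turn": [0,0,0]}]'

```text
time_s: 47.08
tool_pos: [0.4212, 0.3524, 0.087]
eef_rot: [0.59, 0.631, 0.344, -0.367]
contact_force: [-2.2, -3.4, 12.3]
finger_gap: 0.0556
grasp_force: 77.2
```

Request:
apply_moves --moves '[{"claw": 0.4,"offset": [0.0013,0,-0.0007],"turn": [0,0,0]},{"claw": 0.66,"offset": [0.0013,0,-0.0007],"turn": [0,0,0]},{"claw": 0.72,"offset": [0.0013,0,-0.0007],"turn": [0,0,0]},{"claw": 0.8,"offset": [0.0013,0,-0.0007],"turn": [0,0,0]},{"claw": 0.85,"offset": [0.0013,0,-0.0007],"turn": [0,0,0]}]' --squeeze 20

```text
time_s: 47.7
tool_pos: [0.4213, 0.3518, 0.0866]
eef_rot: [0.592, 0.632, 0.343, -0.366]
contact_force: [0.1, -0.2, -0.5]
finger_gap: 0.0722
grasp_force: 0.0
```

Request:
apply_moves --moves '[{"claw": 0.85,"offset": [0,0,-0.005],"turn": [0,0,0]},{"claw": 0.85,"offset": [0,0,-0.02],"turn": [0,0,0]},{"claw": 0.85,"offset": [0,0,-0.05],"turn": [0,0,0]},{"claw": 0.85,"offset": [0,0,-0.09],"turn": [0,0,0]},{"claw": 0.85,"offset": [0,0,-0.12],"turn": [0,0,0]}]'

```text
time_s: 48.32
tool_pos: [0.4283, 0.2459, 0.1475]
eef_rot: [0.592, 0.632, 0.343, -0.365]
contact_force: [0.6, -0.1, 0.4]
finger_gap: 0.0724
grasp_force: 0.0
```

Run:
```python
from h import *
st();c,im=snap('wrist','w14.png'); h=cv2.cvtColor(im,cv2.COLOR_RGB2HSV)
for n in ('bottle_mid','bottle_right'):
  for e in arm.trace('wrist',n)[:2]:
    g=e['region']; L=g&(h[...,1]<80)&(h[...,2]>100); ys,xs=np.nonzero(g); print(n,round(e['conf'],2),xs.min(),xs.max(),ys.min(),ys.max(),end=' '); ys,xs=np.nonzero(L); print('label',len(xs), (xs.min(),xs.max(),ys.min(),ys.max()) if len(xs) else '')
for p in ([.421,.342,.006],[.421,.342,.149],[.541,.35,.006],[.541,.35,.149]): print(proj('wrist',p,c).round())
c,im=snap('scene','s2.png'); h=cv2.cvtColor(im,cv2.COLOR_RGB2HSV)
for n in ('bottle_mid','bottle_right'):
  for e in arm.trace('scene',n)[:2]: 
    g=e['region']; ys,xs=np.nonzero(g); print(n,round(e['conf'],2),xs.min(),xs.max(),ys.min(),ys.max())
for p in ([.421,.342,.07],[.541,.35,.07]): print(proj('scene',p,c).round())
rel([.40,.05,.30],rotp(0))
```

```text
t 48.325 tcp [0.4283 0.2459 0.1475] q [ 0.5917  0.6316  0.3427 -0.3653] F [ 0.6 -0.1  0.4] gap 0.0724 gf 0.0 j [-0.12  0.52  2.16  1.17  1.18 -1.08]
bottle_mid 0.59 339 434 129 265 label 427 (np.int64(339), np.int64(434), np.int64(131), np.int64(261))
bottle_mid 0.35 398 439 380 383 label 51 (np.int64(398), np.int64(439), np.int64(380), np.int64(383))
bottle_right 0.71 214 281 127 269 label 829 (np.int64(214), np.int64(281), np.int64(127), np.int64(269))
[251. 243.]
[250. 132.]
[361. 243.]
[411. 132.]
bottle_mid 0.73 142 158 131 168
bottle_mid 0.21 364 387 237 265
bottle_right 0.96 120 139 145 182
bottle_right 0.34 147 305 160 246
[129. 164.]
[150. 150.]
offset [ 0.0359 -0.0407 -0.2464] turn [ -2.   -60.13   3.4 ]
```

```bash
cat > lab.py <<'E'
from h import *
m=arm.camera_model('wrist')
def C(p,q):
    T=np.eye(4);T[:3,:3]=R.from_quat(q).as_matrix();T[:3,3]=p; return m,T@np.array(m['mount'])
def hit(c,u,v,p,ax,r=.029):
    "point on cylinder"
    d=c[1][:3,:3]@np.array([(u-m['cx'])/m['fx'],(v-m['cy'])/m['fy'],1.]);o=c[1][:3,3]-np.array(p); ax=np.array(ax,float)
    d_=d-ax*(d@ax);o_=o-ax*(o@ax);a,b,cc=d_@d_,2*d_@o_,o_@o_-r*r;D=b*b-4*a*cc
    if D<0: return None
    t=(-b-D**.5)/(2*a); return o_+d_*t, (o+d*t)@ax
E
python3 - <<'E'
from lab import *
c4=C([.4149,-.0423,.0375],[.9837,.0063,.1775,-.0265])
for v in (107,149):
    r=hit(c4,235,v,[.4565,-.106,.043],[0,1,0]); 
    if r: n=r[0]; print('w4',v,'angle from up toward +x',np.degrees(np.arctan2(n[0],n[2])),r[1])
c6=C([.5091,-.0593,.0267],[1,5e-4,-4e-4,-6e-4])
r=hit(c6,170,201,[.5567,-.106,.043],[0,1,0]); n=r[0]; print('w6 label top edge angle',np.degrees(np.arctan2(n[0],n[2])),r[1])
# standing bottle in w14
c=C([.4283,.2459,.1475],[.5917,.6316,.3427,-.3653])
im=cv2.imread('pics/w14.png'); h=cv2.cvtColor(im,cv2.COLOR_BGR2HSV)
for nm,p in (('right',[.421,.342,.006]),('mid',[.541,.35,.006])):
    for z in (.03,.045,.06):
        row=[]
        for a in np.arange(-90-85,-90+86,5): # azimuth of surface normal
            q=np.array(p)+[.029*np.cos(np.radians(a)),.029*np.sin(np.radians(a)),z]; uv=proj('wrist',q,c).round().astype(int)
            nrm=np.array([np.cos(np.radians(a)),np.sin(np.radians(a)),0]); vis=nrm@(c[1][:3,3]-q)>0
            row.append((h[uv[1],uv[0],1] if vis and 0<=uv[0]<512 and 0<=uv[1]<384 else -1))
        print(nm,z,[int(x) for x in row])
E
```

```text
w4 107 angle from up toward +x 40.410430403906986 0.07096445037743668
w4 149 angle from up toward +x -4.148898425762894 0.06964647657206131
w6 label top edge angle -29.374686215117467 0.07566560113096456
right 0.03 [-1, -1, 63, 67, 81, 80, 80, 82, 79, 81, 83, 82, 83, 85, 83, 85, 90, 87, 87, 89, 87, 85, 85, 85, 76, 78, 74, 74, 71, 67, 53, 31, 34, 14, 11]
right 0.045 [-1, -1, 23, 21, 21, 23, 20, 23, 22, 28, 25, 39, 42, 74, 95, 97, 97, 100, 100, 99, 95, 94, 94, 90, 86, 86, 83, 78, 76, 74, 31, 6, 8, 5, 5]
right 0.06 [-1, -1, 24, 21, 23, 21, 23, 24, 24, 24, 22, 22, 22, 89, 107, 107, 108, 107, 108, 107, 110, 103, 101, 99, 93, 90, 90, 82, 80, 77, 22, 7, 8, 8, 6]
mid 0.03 [26, 36, 28, 5, 5, 3, 5, 7, 2, 3, 11, 15, 11, 8, 78, 105, 105, 107, 108, 107, 107, 104, 110, 104, 103, 100, 98, 100, -1, -1, -1, -1, -1, -1, -1]
mid 0.045 [12, 57, 60, 65, 69, 72, 78, 77, 84, 87, 94, 97, 102, 99, 107, 115, 110, 110, 110, 112, 112, 109, 109, 103, 106, 101, 108, 106, -1, -1, -1, -1, -1, -1, -1]
mid 0.06 [5, 16, 17, 17, 17, 19, 16, 19, 19, 19, 23, 21, 23, 23, 32, 115, 120, 116, 115, 116, 110, 115, 109, 115, 108, 108, 112, 112, -1, -1, -1, -1, -1, -1, -1]
```

Run:
```python
from lab import *
L=[('w1',[.3993,-.1198,.3302],[1,1.8e-3,3e-4,-1e-4],.418),('w2',[.365,-.0612,.0881],[1,3e-4,-1e-3,-2e-4],.4185),('w3',[.3912,-.0604,.0452],[1,3e-4,0,0],.4311),('w4',[.4149,-.0423,.0375],[.9837,.0063,.1775,-.0265],.4565),('w5',[.4558,-.0593,.0401],[1,5e-4,-6e-4,-6e-4],.536),('w6',[.5091,-.0593,.0267],[1,5e-4,-4e-4,-6e-4],.5567)]
for n,p,q,x in L:
    c=C(p,q); im=cv2.imread(f'pics/{n}.png'); h=cv2.cvtColor(im,cv2.COLOR_BGR2HSV)[...,1]
    o=[]
    for a in range(-100,101,5):
        nr=np.array([np.sin(np.radians(a)),0,np.cos(np.radians(a))]); s=[]
        for dy in (.058,.064,.07):
            P=np.array([x,-.106+dy,.043])+.029*nr; uv=proj('wrist',P,c).round().astype(int)
            if nr@(c[1][:3,3]-P)>0.004 and 0<=uv[0]<512 and 0<=uv[1]<384: s.append(int(h[uv[1],uv[0]]))
        if s: o.append((a,int(np.median(s))))
    print(n,'roll',round(np.degrees((x-.418)/.029)),o)
```

```text
w1 roll 0 [(-75, 110), (-70, 110), (-65, 76), (-60, 76), (-55, 40), (-50, 37), (-45, 37), (-40, 30), (-35, 28), (-30, 28), (-25, 30), (-20, 24), (-15, 18), (-10, 12), (-5, 11), (0, 9), (5, 7), (10, 9), (15, 11), (20, 11), (25, 12), (30, 17), (35, 23), (40, 26), (45, 32), (50, 33), (55, 30), (60, 29), (65, 39), (70, 70), (75, 120), (80, 121), (85, 144), (90, 144)]
w2 roll 1 [(-75, 115), (-70, 96), (-65, 96), (-60, 52), (-55, 29), (-50, 29), (-45, 29), (-40, 28), (-35, 25), (-30, 23), (-25, 19), (-20, 17), (-15, 13), (-10, 10), (-5, 9), (0, 5), (5, 3), (10, 5), (15, 8), (20, 10), (25, 13), (30, 15), (35, 17), (40, 15), (45, 31), (50, 20), (55, 23), (60, 26), (65, 28), (70, 102), (75, 159), (80, 158)]
w3 roll 26 [(-65, 33), (-60, 34), (-55, 29), (-50, 28), (-45, 28), (-40, 28), (-35, 28), (-30, 28), (-25, 26), (-20, 29), (-15, 28), (-10, 28), (-5, 27), (0, 27), (5, 5), (10, 6), (15, 5), (20, 7), (25, 11), (30, 12), (35, 14), (40, 15), (45, 19), (50, 28), (55, 32), (60, 26), (65, 24), (70, 24), (75, 19), (80, 19), (85, 19)]
w4 roll 76 [(-85, 240), (-80, 241), (-75, 241), (-70, 242), (-65
[... 255 characters left out ...]
, 21), (60, 18), (65, 21)]
w5 roll 233 [(-80, 243), (-75, 243), (-70, 243), (-65, 244), (-60, 244), (-55, 244), (-50, 244), (-45, 244), (-40, 245), (-35, 245), (-30, 245), (-25, 245), (-20, 245), (-15, 245), (-10, 245), (-5, 245), (0, 245), (5, 245), (10, 245), (15, 245), (20, 245), (25, 245), (30, 245), (35, 245), (40, 245), (45, 244), (50, 243), (55, 31)]
w6 roll 274 [(-65, 31), (-60, 29), (-55, 30), (-50, 28), (-45, 31), (-40, 31), (-35, 30), (-30, 37), (-25, 225), (-20, 223), (-15, 228), (-10, 229), (-5, 230), (0, 230), (5, 230), (10, 239), (15, 240), (20, 240), (25, 239), (30, 239), (35, 238), (40, 219), (45, 210), (50, 197), (55, 183), (60, 157), (65, 71), (70, 19), (75, 11), (80, 11)]
```

Request:
apply_moves --moves '[{"claw": 0.85,"offset": [0.01,-0.01,-0.05],"turn": [-0.3,-10,0.6]},{"claw": 0.85,"offset": [0.02,-0.02,-0.1],"turn": [-0.6,-20,1.2]},{"claw": 0.85,"offset": [0.025,-0.03,-0.15],"turn": [-1,-30,1.8]},{"claw": 0.85,"offset": [0.03,-0.035,-0.2],"turn": [-1.4,-40,2.4]},{"claw": 0.85,"offset": [0.036,-0.04,-0.246],"turn": [-1.7,-50,3]}]'

```text
time_s: 49.25
tool_pos: [0.4007, 0.0493, 0.3015]
eef_rot: [0.702, 0.707, 0.059, -0.062]
contact_force: [-1.4, 0.8, -1.3]
finger_gap: 0.0728
grasp_force: 0.0
```

Run:
```python
from h import *
st();rel([.46,-.39,.26],rotp(0))
```

```text
t 49.25 tcp [0.4007 0.0493 0.3015] q [ 0.7021  0.7069  0.0588 -0.0621] F [-1.4  0.8 -1.3] gap 0.0728 gf 0.0 j [-0.03 -0.08  1.99  0.18  1.24 -0.09]
offset [-0.4403  0.0564 -0.0343] turn [-0.27 -9.81  0.38]
```

Request:
apply_moves --moves '[{"claw": 0.85,"offset": [-0.05,0.005,-0.004],"turn": [0,-4,0]},{"claw": 0.85,"offset": [-0.1,0.012,-0.008],"turn": [0,-9,0.3]},{"claw": 0.85,"offset": [-0.155,0.02,-0.012],"turn": [0,-9.8,0.4]},{"claw": 0.85,"offset": [-0.21,0.027,-0.016],"turn": [0,-9.8,0.4]},{"claw": 0.85,"offset": [-0.265,0.034,-0.02],"turn": [0,-9.8,0.4]}]'

```text
time_s: 49.88
tool_pos: [0.4369, -0.2144, 0.2721]
eef_rot: [0.706, 0.708, -0.0, -0.005]
contact_force: [0.0, 0.4, 0.5]
finger_gap: 0.0725
grasp_force: 0.0
```

Request:
apply_moves --moves '[{"claw": 0.6,"offset": [-0.05,0.005,0.005],"turn": [0,0,0]},{"claw": 0.6,"offset": [-0.1,0.012,0.01],"turn": [0,0,0]},{"claw": 0.6,"offset": [-0.15,0.02,0.015],"turn": [0,0,0]},{"claw": 0.6,"offset": [-0.175,0.022,0.017],"turn": [0,0,0]},{"claw": 0.6,"offset": [-0.175,0.022,0.017],"turn": [0,0,0]}]'

```text
time_s: 50.5
tool_pos: [0.4588, -0.3887, 0.2537]
eef_rot: [0.707, 0.707, -0.0, -0.005]
contact_force: [-0.3, -0.1, 0.1]
finger_gap: 0.0512
grasp_force: 0.0
```

Run:
```python
from h import *
s=st();c,im=snap('wrist','w15.png')
print(pin('wrist','timer',0,c),pin('wrist','key_grip',.0605,c))
for n in ('key_grip','timer_key'):
  for e in arm.trace('wrist',n)[:2]:
    g=e['region']; ys,xs=np.nonzero(g); print(n,e['conf'],len(xs),xs.min(),xs.max(),ys.min(),ys.max())
h=cv2.cvtColor(im,cv2.COLOR_RGB2HSV)
u,v=proj('wrist',[.457,-.409,.06],c).round().astype(int); r=im[v-40:v+40,u-40:u+40]; print(u,v)
hs=h[v-45:v+45,u-45:u+45]; B=((hs[...,0]>8)&(hs[...,0]<35)&(hs[...,1]>90)).astype(np.uint8)
n,lab,stt,ce=cv2.connectedComponentsWithStats(B); k=1+stt[1:,4].argmax(); ys,xs=np.nonzero(lab==k); print('brass',stt[k],ce[k])
P=np.array([ray('wrist',x+u-45,y+v-45,.072,c)[:2] for x,y in zip(xs,ys)]); m=P.mean(0); w,V=np.linalg.eigh(np.cov(P.T)); print(m,np.sqrt(w)*3.46,np.degrees(np.arctan2(V[1,1],V[0,1])))
```

```text
t 50.5 tcp [ 0.4588 -0.3887  0.2537] q [ 7.071e-01  7.071e-01 -1.000e-04 -5.300e-03] F [-0.3 -0.1  0.1] gap 0.0512 gf 0.0 j [-0.71  0.3   1.65  0.    1.2  -0.71]
[(0.97, array([ 0.4566, -0.4046,  0.    ]))] [(0.63, array([ 0.4573, -0.4047,  0.0605]))]
key_grip 0.85 489 231 275 175 196
timer_key 0.97 485 230 274 174 196
252 187
brass [ 25  35  42  19 242] [44.01239669 44.04545455]
[ 0.45612592 -0.40437213] [0.00709721 0.05097514] 159.59941217603534
```

Request:
apply_moves --moves '[{"claw": 0.45,"offset": [-0.005,-0.001,0.02],"turn": [0,0,-10]},{"claw": 0.45,"offset": [-0.01,-0.002,0.05],"turn": [0,0,-20]},{"claw": 0.45,"offset": [-0.016,-0.0026,0.08],"turn": [0,0,-30]},{"claw": 0.45,"offset": [-0.016,-0.0026,0.11],"turn": [0,0,-40]},{"claw": 0.45,"offset": [-0.016,-0.0026,0.13],"turn": [0,0,-50]}]'

```text
time_s: 51.38
tool_pos: [0.4552, -0.4027, 0.1238]
eef_rot: [0.339, 0.941, 0.002, -0.004]
contact_force: [-0.7, 0.6, 0.5]
finger_gap: 0.0384
grasp_force: 0.0
```

Run:
```python
from h import *
s=st();rel([.4562,-.4045,.10],rot(159.6))
```

```text
t 51.375 tcp [ 0.4552 -0.4027  0.1238] q [ 0.3386  0.9409  0.0019 -0.0044] F [-0.7  0.6  0.5] gap 0.0384 gf 0.0 j [-0.73  0.45  1.75  0.    0.95 -1.61]
offset [-0.0021 -0.0008  0.0238] turn [  0.13  -0.53 -19.18]
```

Request:
apply_moves --moves '[{"claw": 0.45,"offset": [-0.002,-0.001,0.01],"turn": [0,-0.3,-10]},{"claw": 0.45,"offset": [-0.002,-0.001,0.023],"turn": [0.1,-0.5,-19.2]},{"claw": 0.45,"offset": [-0.002,-0.001,0.023],"turn": [0.1,-0.5,-19.2]}]'

```text
time_s: 51.75
tool_pos: [0.4559, -0.4046, 0.1013]
eef_rot: [0.18, 0.984, 0.0, -0.0]
contact_force: [-0.4, -0.2, 0.6]
finger_gap: 0.0384
grasp_force: 0.0
```

Run:
```python
from h import *
s=st();c,im=snap('wrist')
e=arm.trace('wrist','key_grip')
if e:
    ys,xs=np.nonzero(e[0]['region']); P=np.array([ray('wrist',x,y,.074,c)[:2] for x,y in zip(xs,ys)]); w,V=np.linalg.eigh(np.cov(P.T)); print(e[0]['conf'],P.mean(0),np.sqrt(w)*3.46,np.degrees(np.arctan2(V[1,1],V[0,1])))
print(pin('wrist','key_grip',.0605,c))
rel([.4562,-.4045,.046],rot(159.6))
```

```text
t 51.75 tcp [ 0.4559 -0.4046  0.1013] q [ 1.803e-01  9.836e-01  4.000e-04 -5.000e-04] F [-0.4 -0.2  0.6] gap 0.0384 gf 0.0 j [-0.73  0.48  1.77  0.    0.9  -1.94]
0.76 [ 0.45300598 -0.40457798] [0.00721276 0.05173257] 159.68300970087375
[(0.74, array([ 0.4573, -0.4046,  0.0605]))]
offset [0.0009 0.001  0.0565] turn [-0.01  0.07 -0.52]
```

Request:
apply_moves --moves '[{"claw": 0.45,"offset": [0,0,0.025],"turn": [0,0,0]},{"claw": 0.45,"offset": [0,0,0.045],"turn": [0,0,0]},{"claw": 0.45,"offset": [0,0,0.055],"turn": [0,0,0]},{"claw": 0.45,"offset": [0,0,0.055],"turn": [0,0,0]},{"claw": 0.1,"offset": [0,0,0.055],"turn": [0,0,0]}]' --squeeze 50

```text
time_s: 52.52
tool_pos: [0.4565, -0.4062, 0.0472]
eef_rot: [0.18, 0.984, -0.0, 0.0]
contact_force: [0.5, -0.5, 0.0]
finger_gap: 0.0214
grasp_force: 0.0
```

Request:
apply_moves --moves '[{"claw": 0,"offset": [0,0,0],"turn": [0,0,0]},{"claw": 0,"offset": [0,0,0],"turn": [0,0,0]},{"claw": 0,"offset": [0,0,0],"turn": [0,0,0]},{"claw": 0,"offset": [0,0,0],"turn": [0,0,0]}]'

```text
time_s: 53.02
tool_pos: [0.457, -0.4051, 0.0474]
eef_rot: [0.18, 0.984, 0.0, 0.001]
contact_force: [2.4, 6.1, 1.4]
finger_gap: 0.0053
grasp_force: 48.9
```

Request:
apply_moves --moves '[{"claw": 0,"offset": [0,0,0],"turn": [0,0,6]},{"claw": 0,"offset": [0,0,0],"turn": [0,0,14]},{"claw": 0,"offset": [0,0,0],"turn": [0,0,22]},{"claw": 0,"offset": [0,0,0],"turn": [0,0,30]},{"claw": 0,"offset": [0,0,0],"turn": [0,0,38]}]'

```text
time_s: 53.65
tool_pos: [0.457, -0.4051, 0.0474]
eef_rot: [0.493, 0.87, 0.001, 0.0]
contact_force: [2.2, 5.8, 1.8]
finger_gap: 0.0049
grasp_force: 48.9
```

Run:
```python
from h import *
s=st();print(np.round(s['wrist_torque'],2))
```

```text
t 53.65 tcp [ 0.457  -0.4051  0.0474] q [4.927e-01 8.702e-01 7.000e-04 5.000e-04] F [2.2 5.8 1.8] gap 0.0049 gf 48.9 j [-0.73  0.55  1.79  0.    0.8  -1.27]
[ 0.92 -0.56  0.14]
```

Request:
apply_moves --moves '[{"claw": 0,"offset": [0,0,0],"turn": [0,0,8]},{"claw": 0,"offset": [0,0,0],"turn": [0,0,16]},{"claw": 0,"offset": [0,0,0],"turn": [0,0,24]},{"claw": 0,"offset": [0,0,0],"turn": [0,0,32]},{"claw": 0,"offset": [0,0,0],"turn": [0,0,40]}]'

```text
time_s: 54.28
tool_pos: [0.457, -0.4051, 0.0474]
eef_rot: [0.761, 0.649, 0.001, 0.0]
contact_force: [3.8, 6.6, 2.0]
finger_gap: 0.0049
grasp_force: 48.9
```

Request:
apply_moves --moves '[{"claw": 0,"offset": [0,0,0],"turn": [0,0,8]},{"claw": 0,"offset": [0,0,0],"turn": [0,0,16]},{"claw": 0,"offset": [0,0,0],"turn": [0,0,24]},{"claw": 0,"offset": [0,0,0],"turn": [0,0,32]},{"claw": 0,"offset": [0,0,0],"turn": [0,0,40]}]'

```text
time_s: 54.9
tool_pos: [0.4571, -0.4051, 0.0474]
eef_rot: [0.937, 0.35, 0.001, -0.0]
contact_force: [3.8, 6.7, 1.6]
finger_gap: 0.0052
grasp_force: 49.2
```

Request:
apply_moves --moves '[{"claw": 0,"offset": [0,0,0],"turn": [0,0,8]},{"claw": 0,"offset": [0,0,0],"turn": [0,0,16]},{"claw": 0,"offset": [0,0,0],"turn": [0,0,24]},{"claw": 0,"offset": [0,0,0],"turn": [0,0,32]},{"claw": 0,"offset": [0,0,0],"turn": [0,0,40]}]'

```text
time_s: 55.52
tool_pos: [0.4571, -0.4052, 0.0474]
eef_rot: [1.0, 0.008, 0.001, -0.0]
contact_force: [4.3, 5.1, 1.2]
finger_gap: 0.0052
grasp_force: 49.5
```

Run:
```python
from h import *
s=st();print(np.round(s['wrist_torque'],2)); x=R.from_quat(s['eef_rot']).apply([1,0,0]); print(np.degrees(np.arctan2(x[1],x[0])))
```

```text
t 55.525 tcp [ 0.4571 -0.4052  0.0474] q [ 1.0e+00  8.4e-03  9.0e-04 -3.0e-04] F [4.3 5.1 1.2] gap 0.0052 gf 49.5 j [-0.73  0.55  1.79  0.    0.8   0.82]
[ 0.99 -0.6   0.17]
0.9600398027098552
```

Request:
apply_moves --moves '[{"claw": 0,"offset": [0,0,0],"turn": [0,0,6]},{"claw": 0,"offset": [0,0,0],"turn": [0,0,12]},{"claw": 0,"offset": [0,0,0],"turn": [0,0,18]},{"claw": 0,"offset": [0,0,0],"turn": [0,0,24]},{"claw": 0,"offset": [0,0,0],"turn": [0,0,29]}]'

```text
time_s: 56.15
tool_pos: [0.4571, -0.4052, 0.0474]
eef_rot: [0.97, -0.242, 0.001, -0.0]
contact_force: [4.0, 5.8, 1.3]
finger_gap: 0.0047
grasp_force: 49.5
```

Request:
apply_moves --moves '[{"claw": 0,"offset": [0,0,0],"turn": [0,0,3]},{"claw": 0,"offset": [0,0,0],"turn": [0,0,6]},{"claw": 0,"offset": [0,0,0],"turn": [0,0,9]}]'

```text
time_s: 56.52
tool_pos: [0.4571, -0.4052, 0.0474]
eef_rot: [0.949, -0.316, 0.001, -0.001]
contact_force: [4.5, 5.0, 0.7]
finger_gap: 0.0053
grasp_force: 49.4
```

```bash
cat > k.py <<'E'
from h import *
s=st();print(np.round(s['wrist_torque'],2),np.round(s['effort'],2)); x=R.from_quat(s['eef_rot']).apply([1,0,0]); print('yaw',np.degrees(np.arctan2(x[1],x[0])))
E
python3 k.py
```

```text
t 56.525 tcp [ 0.4571 -0.4052  0.0474] q [ 9.487e-01 -3.163e-01  8.000e-04 -5.000e-04] F [4.5 5.  0.7] gap 0.0053 gf 49.4 j [-0.73  0.55  1.79  0.    0.8   1.48]
[ 0.86 -0.58  0.11] [ -4.17 -64.43 -25.21  -1.46  -0.29  -0.56]
yaw -36.87503468363893
```

Request:
apply_moves --moves '[{"claw": 0,"offset": [0,0,0],"turn": [0,0,3]},{"claw": 0,"offset": [0,0,0],"turn": [0,0,6]}]'

```text
time_s: 56.78
tool_pos: [0.4571, -0.4052, 0.0474]
eef_rot: [0.931, -0.365, 0.001, -0.001]
contact_force: [4.3, 4.4, 1.0]
finger_gap: 0.0053
grasp_force: 49.4
```

```bash
python3 k.py
```

```text
t 56.775 tcp [ 0.4571 -0.4052  0.0474] q [ 9.308e-01 -3.655e-01  7.000e-04 -5.000e-04] F [4.3 4.4 1. ] gap 0.0053 gf 49.4 j [-0.73  0.55  1.79  0.    0.8   1.59]
[ 0.87 -0.59  0.14] [ -4.14 -64.43 -25.22  -1.44  -0.29  -0.56]
yaw -42.87199781238659
```

Request:
apply_moves --moves '[{"claw": 0,"offset": [0,0,0],"turn": [0,0,3]},{"claw": 0,"offset": [0,0,0],"turn": [0,0,6]}]'

```text
time_s: 57.02
tool_pos: [0.4571, -0.4052, 0.0474]
eef_rot: [0.91, -0.414, 0.001, -0.001]
contact_force: [4.8, 5.5, 0.9]
finger_gap: 0.0052
grasp_force: 49.4
```

```bash
python3 k.py
```

```text
t 57.025 tcp [ 0.4571 -0.4052  0.0474] q [ 9.104e-01 -4.137e-01  7.000e-04 -6.000e-04] F [4.8 5.5 0.9] gap 0.0052 gf 49.4 j [-0.73  0.55  1.79  0.    0.8   1.69]
[ 0.86 -0.57  0.12] [ -4.1  -64.43 -25.22  -1.43  -0.29  -0.56]
yaw -48.87400353235634
```

Request:
apply_moves --moves '[{"claw": 0,"offset": [0,0,0],"turn": [0,0,2]},{"claw": 0,"offset": [0,0,0],"turn": [0,0,5]}]'

```text
time_s: 57.28
tool_pos: [0.4571, -0.4053, 0.0474]
eef_rot: [0.892, -0.453, 0.001, -0.001]
contact_force: [3.6, 5.7, 1.4]
finger_gap: 0.0051
grasp_force: 49.5
```

```bash
python3 k.py
```

```text
t 57.275 tcp [ 0.4571 -0.4053  0.0474] q [ 8.916e-01 -4.529e-01  7.000e-04 -6.000e-04] F [3.6 5.7 1.4] gap 0.0051 gf 49.5 j [-0.73  0.55  1.79  0.    0.8   1.78]
[ 0.89 -0.62  0.13] [ -4.07 -64.43 -25.22  -1.42  -0.29  -0.67]
yaw -53.85995147052581
```

Request:
apply_moves --moves '[{"claw": 0,"offset": [0,0,0],"turn": [0,0,2]},{"claw": 0,"offset": [0,0,0],"turn": [0,0,4]}]'

```text
time_s: 57.52
tool_pos: [0.4571, -0.4052, 0.0474]
eef_rot: [0.875, -0.483, 0.001, -0.001]
contact_force: [4.0, 5.6, 1.3]
finger_gap: 0.0053
grasp_force: 59.6
```

```bash
python3 k.py
```

```text
t 57.525 tcp [ 0.4571 -0.4052  0.0474] q [ 8.754e-01 -4.834e-01  6.000e-04 -6.000e-04] F [4.  5.6 1.3] gap 0.0053 gf 59.6 j [-0.73  0.55  1.79  0.    0.8   1.85]
[ 0.96 -0.57  0.42] [-4.510e+00 -6.421e+01 -2.519e+01 -1.290e+00 -3.300e-01 -3.000e-02]
yaw -57.8219714607752
```

Request:
apply_moves --moves '[{"claw": 0,"offset": [0,0,0],"turn": [0,0,2]},{"claw": 0,"offset": [0,0,0],"turn": [0,0,3]}]'

```text
time_s: 57.78
tool_pos: [0.4571, -0.4053, 0.0475]
eef_rot: [0.863, -0.505, 0.001, -0.0]
contact_force: [4.2, 5.4, 1.8]
finger_gap: 0.0051
grasp_force: 79.9
```

```bash
python3 k.py
```

```text
t 57.775 tcp [ 0.4571 -0.4053  0.0475] q [ 8.629e-01 -5.054e-01  6.000e-04 -4.000e-04] F [4.2 5.4 1.8] gap 0.0051 gf 79.9 j [-0.73  0.55  1.79  0.    0.8   1.9 ]
[ 0.98 -0.59  0.99] [ -5.21 -63.97 -25.18  -0.92  -0.39   0.9 ]
yaw -60.72199093351928
```

Request:
apply_moves --moves '[{"claw": 0,"offset": [0,0,0],"turn": [0,0,0]},{"claw": 0.3,"offset": [0,0,0],"turn": [0,0,0]},{"claw": 0.45,"offset": [0,0,0],"turn": [0,0,0]},{"claw": 0.45,"offset": [0,0,0],"turn": [0,0,0]},{"claw": 0.45,"offset": [0,0,0],"turn": [0,0,0]}]'

```text
time_s: 58.4
tool_pos: [0.4561, -0.4061, 0.0468]
eef_rot: [0.863, -0.506, 0.0, -0.0]
contact_force: [-0.5, -0.7, 0.5]
finger_gap: 0.038
grasp_force: 0.0
```

Request:
apply_moves --moves '[{"claw": 0.45,"offset": [0,0,-0.02],"turn": [0,0,0]},{"claw": 0.45,"offset": [0,0,-0.05],"turn": [0,0,0]},{"claw": 0.45,"offset": [0,0,-0.1],"turn": [0,0,0]},{"claw": 0.45,"offset": [0,0,-0.15],"turn": [0,0,0]},{"claw": 0.45,"offset": [0,0,-0.17],"turn": [0,0,0]}]'

```text
time_s: 59.02
tool_pos: [0.4573, -0.407, 0.2218]
eef_rot: [0.863, -0.506, 0.003, 0.001]
contact_force: [-0.6, 0.4, -0.6]
finger_gap: 0.0385
grasp_force: 0.0
```

Run:
```python
from h import *
st(); c,im=snap('wrist')
e=arm.trace('wrist','key_grip')
if e:
    ys,xs=np.nonzero(e[0]['region']); P=np.array([ray('wrist',x,y,.074,c)[:2] for x,y in zip(xs,ys)]); w,V=np.linalg.eigh(np.cov(P.T)); print(e[0]['conf'],P.mean(0),np.sqrt(w)*3.46,np.degrees(np.arctan2(V[1,1],V[0,1])))
c,im=snap('scene')
for n in ('bottle_mid','bottle_right'):
  for e in arm.trace('scene',n)[:2]:
    ys,xs=np.nonzero(e['region']); print(n,round(e['conf'],2),xs.min(),xs.max(),ys.min(),ys.max())
c,im=snap('top'); print(pin('top','bottle_mid',.006,c),pin('top','bottle_right',.006,c))
```

```text
t 59.025 tcp [ 0.4573 -0.407   0.2218] q [ 8.627e-01 -5.058e-01  3.100e-03  6.000e-04] F [-0.6  0.4 -0.6] gap 0.0385 gf 0.0 j [-0.73  0.34  1.68  0.    1.12  1.9 ]
0.78 [ 0.46120152 -0.41077648] [0.00734924 0.04968564] 124.91648177817537
bottle_mid 0.63 143 159 131 168
bottle_mid 0.44 147 304 161 245
bottle_right 0.57 127 139 155 183
[(0.64, array([0.5291, 0.3413, 0.006 ]))] [(0.91, array([0.4157, 0.3401, 0.006 ])), (0.16, array([ 0.5127, -0.0227,  0.006 ]))]
```

Run:
```python
from h import *
c,im=snap('scene','s3.png'); a=cv2.imread('pics/s2.png').astype(int)[125:195,110:170]; b=im[125:195,110:170,::-1].astype(int); d=np.abs(a-b).max(2)>40; ys,xs=np.nonzero(d); print(d.sum(), (xs.min()+110,xs.max()+110,ys.min()+125,ys.max()+125) if d.any() else '')
for e in arm.trace('scene','bottle_right')[:1]: ys,xs=np.nonzero(e['region']); print(e['conf'],xs.min(),xs.max(),ys.min(),ys.max())
bm=lambda z:((z[...,2]>1.6*z[...,0])&(z[...,2]>60)).sum(); print(bm(a),bm(b))
for r in range(20,60,2): print(''.join('#' if (b[r,q,2]>1.8*b[r,q,0] and b[r,q,2]>50) else ('W' if b[r,q].min()>150 else '.') for q in range(60)),' ',''.join('#' if (a[r,q,2]>1.8*a[r,q,0] and a[r,q,2]>50) else ('W' if a[r,q].min()>150 else '.') for q in range(60)))
```

```text
1196 (np.int64(110), np.int64(169), np.int64(125), np.int64(194))
1292 1052
.................................###########################   ..############.....W.W...........#############..............
...............................#############################   .W..#######..WWW.WW............#############................
...............................##......#....###############.   WWWWWWWWWWWW...................##......#....................
...............................##...........##############.W   WWWWWWWWWWWW........#..........##...........................
...............................##...........####W.###...WWWW   WWWWWWWWW.....########.........#..................#.....WWWW
W......................###......#............###.WWWWWWWWWWW   WWWWWW......#############..........................WWWWWWWWW
..WWWWW...............#####...W.WW##........#####WWWWWWWWWWW   ..WWWWW....###############....W...............##.WWWWWWWWWWW
.......WWW............#####W.WWWWW.#############.WWWWWWWWWWW   ......WWWW.################W.WWWW...##...#######.WWWWWWWWWWW
.........WW..........#####..WWWW
[... 755 characters left out ...]
WWWWWWWWWWWWWWWWW   .......WWWW....##############WWWWWWWWWWWWWWWWWWWWWWWWWWWWWWW
.....WWWW.........##########.WWWWWWWWWWWWWWWWWWW.WWWWWWWWWW.   .....WWWW.......############.WWWWWWWWWWWWWWWWWWW.WWWWWWWWWW.
..WWWW............###########.WWWWWWWWWWWWWWW.WWWWWWWWWW.###   ..WWWW..........#############.WWWWWWWWWWWWWWW.WWWWWWWWWW.###
WWW..............############...WWWWWWWWWWWWWWWWWWWWW.######   WWW..............############...WWWWWWWWWWWWWWWWWWWWW.######
.................##########..W..WWWWWWWW.WWWWWWWWW.#########   .........WWWWWWW..#########..W..WWWWWWWW.WWWWWWWWW.#########
..............................WWWWWWW.WWWWWWWWW.#########...   ...WWWWW..WWWW................WWWWWWW.WWWWWWWWW.#########...
```

```bash
python3 -c "
from station import arm
print(arm.finish_job())"
```

```text
the job is handed in; nothing more can be done
None
```

I handed the job in: both bottles present (middle and right; the left lane was empty) were rolled to their stops, then stood upright on the plate with labels to the front to within about 10°. The right bottle had drifted about 5 mm back from its stop by the time I lifted the middle one; I pushed it back before lifting it. The timer key was then wound until it hit its stop.

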